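# Line up a loudspeaker driver on its baffle and pin it

## Task

Turn the loudspeaker driver by its magnet until the hole in its yellow ear lies over the white-framed hole in the black baffle board. Then take the orange-handled alignment pin from its blue cradle, park it in the sloping V rest, tip at the foot and handle up, and let go; take it again by the end of its handle and push it upright through both holes until the handle sits flush on the ear. Let go, and do not disturb the multimeter, tape roll, screwdriver or screw jar.

Things in the scene. Friction and masses are not known exactly. Their poses are not given: they have to be found in the camera images.
- driver (a joint): Turn of the driver about the vertical axis of its magnet, seen from above counter-clockwise positive: 0 = ear hole exactly over the baffle hole. Starts between +0.5 and +1.3, moves freely from -0.5 to +1.7 with no stop or click at 0, stays where left (friction about 0.12 N m).
- driver_magnet (a point): On the driver's turning axis, half-way up the part to grip: a steel cylinder (magnet), 54 mm diameter, from 14 mm below to 14 mm above this point; its flat top is the highest thing on the board. Below it a black cone widens to 84 mm diameter 34 mm below this point, on a 96 mm flange. Axes turn with the driver: -y points from the axis to the ear.
- ear_hole (a point): Centre of the 13 mm through hole at the top face of the driver's yellow ear (36 x 34 mm, 6 mm thick), 66 mm from the magnet's axis, 39 mm from the magnet's side; the magnet's top is 48 mm above this face. Fingers holding a pin in this hole had best close along the ear's tangent (this frame's x).
- baffle_hole (a point): Centre of the 13 mm through hole in the fixed black baffle board (250 x 220 x 18 mm), at its top face, 74 mm above the bench, framed by a 36 mm white square; free space below. 66 mm from the magnet's axis, towards -y of this frame. Axes: z up, x and y along the board's sides. The ear slides on the board, its top 6 mm higher.
- pin_handle (a point): Centre of the pin's round orange handle, 20 mm diameter, 70 mm long; pin 140 mm long, 50 to 85 g, balance point about 52 mm from the tip. +x runs along the pin from tip to handle end. At the start it lies level, axis 50 mm above the bench, in two V notches of the fixed blue cradle, 12 and 16 mm long, centred 23 and 75 mm from here towards the tip; the rest of the handle is free.
- pin_tip (a point): Very tip of the pin, on its axis, 105 mm from the handle centre. Same axes as pin_handle. Steel shaft 70 mm long, 10 mm diameter, its last 14 mm tapering to 4 mm at the tip; the handle's 20 mm face is the shoulder that stops on the ear.
- rest_foot (a point): Where the pin's tip belongs in the sloping rest: on its foot plate, on the axis of the parked pin. The fixed aluminium 90-degree V trough (mouth 31 mm, 66 mm long, open upwards) rises from here at 45 degrees towards rest_handle (towards -x of this frame, z up) and carries the shaft only. Base plate 110 x 75 mm.
- rest_handle (a point): Where the centre of the pin's handle lies when the pin is parked: 105 mm up the trough's axis from rest_foot (74 mm level, 74 mm higher), in free air.
- multimeter: Bystander: green and black multimeter lying flat, 75 x 150 x 34 mm, origin under its centre. Leave it alone.
- tape_roll: Bystander: yellow tape roll, 64 mm diameter, 18 mm high, origin under its centre. Leave it alone.
- screwdriver: Bystander: red-handled screwdriver lying flat, about 200 mm long, along its own x, handle to -x. Leave it alone.
- screw_jar: Bystander: glass jar, 56 mm diameter, 70 mm high, origin under its centre. Leave it alone.
Things that resemble listed ones, but are neither listed nor needed, are in the scene too. There is more than one size of the part that bears pin_handle; the job needs the larger.

How it is judged:
By the outcome, as a careful person would: the job done as asked, in the order asked, and still so for the second after the job is handed in, with the robot touching nothing.
It also fails if it takes over 64 s, if anything falls off the work surface, if the arm or the gripper's body presses on something with over 40 N, if the wrist force passes 120 N, or if a joint passes its speed limit or range.

## Robot

A 7-joint arm with a two-finger parallel gripper is mounted at the origin on the work surface. World frame = base frame: x ahead of the robot, y to its left, z up, the work surface at z = 0. Lengths are in m, angles in rad, forces in N, time in s.
With the tool pointing down it reaches from about 0.35 to 0.9 m from the base axis. Payload 8.1 kg.
Tool frame: the origin (TCP) lies at the very end of the fingers, on their centre line; the grasp point (between the pads) lies 19 mm behind it (r.pinch_z is the distance from the TCP to the grasp point, in m); z points along the fingers, y is the line along which they close (so a half turn about z gives the same grasp; the last joint's range is limited). The gripper opens to 85 mm and grips with 20 to 120 N. Pads are 22 mm wide; open, the fingers measure 114 mm over their backs; the gripper's body (76 mm by 85 mm) begins 54 mm behind the grasp point. The pads swing forward as they close: fully open they stand 13 mm farther back than shut.
Start: joints at [1.196, 0.434, 0.025, 1.573, -0.012, 1.134, -0.075], TCP at [0.168, -0.602, 0.231] pointing down, gripper open.
Joint ranges: [-2.62, 2.62], [-0.44, 2.09], [-1.27, 1.32], [0.08, 2.57], [-1.32, 4.46], [0.12, 2], [-2.74, 2.74]. Speed limits (rad/s): [2.22, 2.22, 3.01, 3.01, 3.14, 3.14, 3.14].

## Interface

Orientations are given as [roll, pitch, yaw] about the fixed x, y, z axes, in that order (R = Rz(yaw) Ry(pitch) Rx(roll)).
In Python, from bench import r gives the robot as it stands. The module is installed in compiled form; this text tells all that it offers.
- The arm moves only by the tool apply_moves, never from a script. Its argument "series" is a list of rows, each a list of 7 numbers: the shift along the tool's x, y, z in cm, then the turn, a rotation vector about the tool's x, y, z in rad, then the finger opening in cm, from 0 to 8.54. A call has 1 to 12 rows; each row shifts and turns the commanded pose from where the row before left it, along the tool's axes as they then stand; what a row does not reach is not made up. A row lasts 1/12 s, in which the tool goes at most 41.7 mm and 7.16 degrees, less where a joint would pass 70% of its speed; a pose out of reach is approached as far as the arm can. A call is refused whole if a number of a shift passes 4.17 or a number of a turn 0.125, either way. A call with a gripper value outside its range is refused whole. The fingers move at their own pace and stop on an object; "squeeze" is the grip in N (left out, the last holds). Time passes only in rows, so rows that do not move let the fingers close. It gives the time, the measured TCP pose, the force, the opening and the grip force at its end, in the units of the state.
- r.get_state(): the state, without advancing time (a new reading comes with each control period).
- r.snapshot(name): name is "scene" or "top" or "wrist"; returns the picture (420x560x3 uint8, red, green, blue); there is no depth.
- r.camera_info(name): a dict with "intrinsics" (3x3 intrinsics, pixels), "k1" (the pictures are not rectified: a ray, as slopes to the right and down, at radius r is drawn at 1 + k1 r^2 times it, then the intrinsics apply), "R" (3x3) and "t" (3): a world point X has camera coordinates R X + t. Camera axes: x right, y down, z forward; pixel columns grow to the right and rows downward; lengths in m; the calibration is good to about 2 mm. A picture is of the moment at which its call begins: read the wrist's pose just before it. camera_info takes no time and is no camera call; for the wrist camera it gives the pose at the moment of the call.
- r.close_job(): hands the job in; it is judged then, once.
The state is a dict: "t": time; "joint_pos": joint angles; "qvel": joint speeds; "tau": joint torques, N m; "position": TCP position; "eef_rot": TCP orientation; "force": force on the tool from outside, world axes, zero at the start; "moment": the same for the moment, N m; "gripper_width": finger opening in m; "finger_force": force on a finger pad.
Only numpy, scipy, OpenCV 4.12 (cv2) and the standard library are available. Lean on these libraries where they do the work, as an engineer would, in place of code of your own. Each camera call takes 0.05 s, during which the arm holds its last target. There are 200 camera calls.

## Working session

There is one attempt and no reset: what is moved stays moved. The work goes in short steps, Python scripts to look and compute and a tool call to move; the robot and the scene stay as the last step left them, time stands still between calls to the robot, and variables do not carry over. Pictures are saved under pics/ and viewed, at most 10 in all, crops included, and the job is handed in when it is done.

Besides the shell and the picture viewer there is one more tool, called as name(argument=value, ...) on one line, values as JSON. apply_moves: Moves the arm, as the interface text tells. Its arguments: {"type":"object","properties":{"series":{"type":"array"},"squeeze":{"type":"number"}},"required":["series"]}

```bash
mkdir -p pics; ls
python3 - <<'E'
from bench import r
import cv2,numpy as np
for n in("scene","top"):
    im=r.snapshot(n); cv2.imwrite(f"pics/{n}0.png",im[:,:,::-1]); i=r.camera_info(n)
    print(n,i["k1"],np.round(i["intrinsics"],1).tolist(),np.round(-i["R"].T@i["t"],3),np.round(i["R"],3).tolist())
s=r.get_state();print(s["t"],s["position"],s["eef_rot"],s["gripper_width"],r.pinch_z)
E
```

```text
pics
scene -0.08924144179591455 [[530.7, 0.0, 278.3], [0.0, 530.7, 211.7], [0.0, 0.0, 1.0]] [1.631 0.233 0.806] [[-0.329, 0.944, 0.02], [0.519, 0.199, -0.831], [-0.789, -0.263, -0.556]]
top 0.03025090549352188 [[546.4, 0.0, 289.2], [0.0, 546.4, 211.6], [0.0, 0.0, 1.0]] [ 0.436 -0.122  1.109] [[-0.026, -0.999, -0.029], [-0.983, 0.031, -0.179], [0.18, 0.024, -0.983]]
0.1 [ 0.16762195 -0.6016062   0.23059212] [-3.14012109e+00  1.21853956e-04  2.71739201e-01] 0.08514149127162962 0.0187
```

View pics/scene0.png

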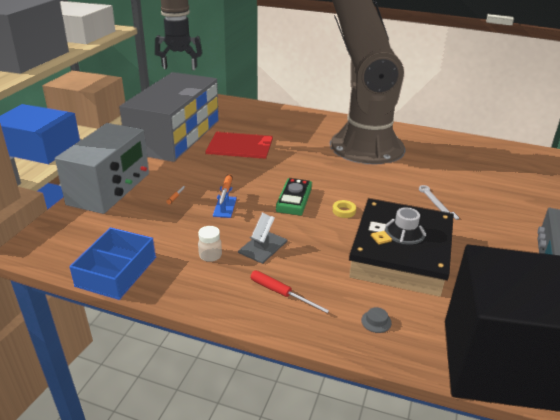

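View pics/top0.png

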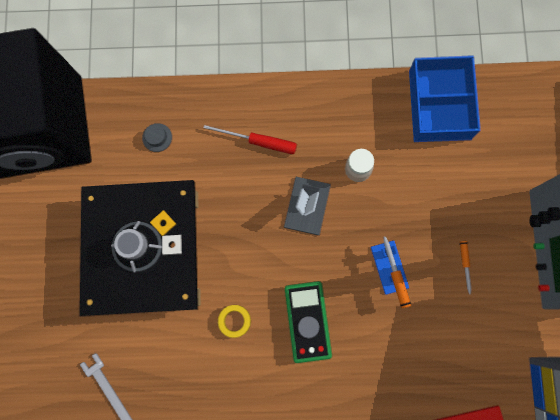

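The scene view shows the board at (400,240) and the top view gives the rest: magnet at about (130,244), ear at (163,222), white frame at (172,245), pin from (386,240) to (404,303), rest at (306,205). The small orange pin at (466,265) is a look-alike. Next I'll measure with masks and view an enlarged composite.

```bash
cat > h.py <<'E'
from bench import r
import numpy as np, cv2
from scipy.spatial.transform import Rotation as Rn
def ray(info,u,v):
    K=info["intrinsics"];d=np.array([(u-K[0,2])/K[0,0],(v-K[1,2])/K[1,1]])
    x=d.copy()
    for _ in range(20): x=d/(1+info["k1"]*(x@x))
    R,t=info["R"],info["t"]
    return -R.T@t, R.T@np.array([x[0],x[1],1.])
def onz(info,u,v,z):
    o,d=ray(info,u,v); return o+d*(z-o[2])/d[2]
def tri(rays):
    A=np.zeros((3,3));b=np.zeros(3)
    for o,d in rays:
        d=d/np.linalg.norm(d);P=np.eye(3)-np.outer(d,d);A+=P;b+=P@o
    X=np.linalg.solve(A,b);return X,[np.linalg.norm((np.eye(3)-np.outer(d,d)/(d@d))@(X-o)) for o,d in rays]
def proj(info,X):
    c=info["R"]@np.asarray(X)+info["t"];s=c[:2]/c[2];s=s*(1+info["k1"]*(s@s))
    K=info["intrinsics"];return np.array([K[0,0]*s[0]+K[0,2],K[1,1]*s[1]+K[1,2]])
def blobs(mask,amin=8):
    n,l,st,c=cv2.connectedComponentsWithStats(mask.astype(np.uint8))
    return [(np.round(c[i],1).tolist(),st[i].tolist(),l==i) for i in range(1,n) if st[i,4]>=amin]
E
python3 - <<'E'
from h import *
T=cv2.imread("pics/top0.png");S=cv2.imread("pics/scene0.png")
def crop(im,x,y,w,h): return cv2.resize(im[y:y+h,x:x+w],(400,300),interpolation=cv2.INTER_CUBIC)
cv2.imwrite("pics/c1.png",np.vstack([np.hstack([crop(T,100,195,100,75),crop(T,265,165,100,75)]),np.hstack([crop(T,350,230,120,90),crop(S,190,165,120,90)])]))
for n,im in(("top",T),("scene",S)):
    i=r.camera_info(n);H=cv2.cvtColor(im,cv2.COLOR_BGR2HSV);h,s,v=cv2.split(H)
    for nm,m in(("orange",(h>4)&(h<16)&(s>200)&(v>120)),("yellow",(h>18)&(h<32)&(s>150)&(v>120)),("white",(s<40)&(v>200))):
        for c,st,_ in blobs(m,25):
            if n=="top" and st[1]<100: continue
            print(n,nm,c,st)
E
```

```text
top orange [464.6, 255.2] [461, 244, 9, 23, 154]
top orange [400.1, 287.8] [392, 271, 18, 33, 300]
top yellow [162.6, 222.6] [150, 210, 26, 26, 321]
top yellow [233.7, 321.0] [218, 305, 33, 33, 596]
top white [361.3, 160.1] [349, 149, 25, 23, 454]
top white [302.5, 201.0] [298, 191, 10, 22, 112]
top white [171.0, 244.2] [163, 235, 18, 19, 258]
top white [304.2, 297.9] [292, 289, 26, 18, 351]
scene yellow [212.3, 105.1] [209, 99, 8, 13, 67]
scene yellow [190.0, 108.5] [186, 101, 9, 16, 91]
scene yellow [202.6, 127.5] [199, 121, 8, 14, 71]
scene yellow [179.3, 133.1] [175, 125, 10, 17, 100]
scene yellow [343.8, 208.8] [333, 201, 23, 17, 274]
scene yellow [380.6, 237.3] [371, 232, 20, 12, 163]
scene white [79.4, 8.4] [61, 2, 47, 15, 445]
scene white [302.2, 59.4] [258, 7, 93, 106, 8368]
scene white [458.1, 90.8] [384, 20, 175, 126, 10255]
scene white [290.8, 198.3] [282, 195, 19, 8, 95]
scene white [259.2, 225.2] [252, 213, 15, 24, 138]
scene white [266.3, 227.6] [260, 216, 13, 25, 98]
scene white [376.9, 226.3] [370, 222, 16, 9, 94]
scene white [207.8, 232.8] [199, 226, 20, 17, 241]
scene white [309.6, 302.0] [292, 293, 35, 18, 37]
```

View pics/c1.png

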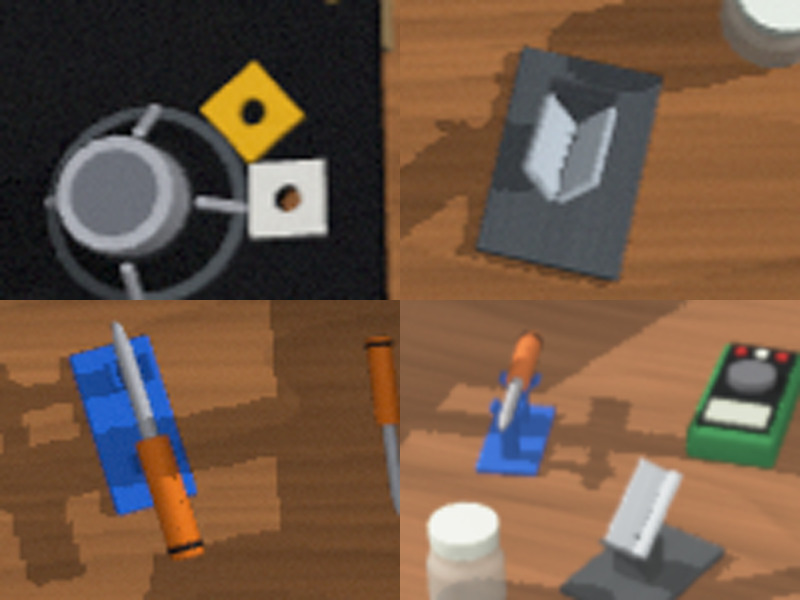

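The composite shows, at 4x, the magnet top centred at about (128,244), the ear hole at (163,223) and the baffle hole at (172,244). The pin's handle end is nearest the robot. The V trough opens away from the robot, so it rises towards the robot.

```bash
python3 - <<'E'
from h import *
T=cv2.imread("pics/top0.png");i=r.camera_info("top");j=r.camera_info("scene")
h,s,v=cv2.split(cv2.cvtColor(T,cv2.COLOR_BGR2HSV))
m=(h>3)&(h<18)&(s>190)&(v>110);m[:,:380]=0;m[:,420:]=0
ys,xs=np.nonzero(m);P=np.array([onz(i,a,b,.05)[:2] for a,b in zip(xs,ys)])
c=P.mean(0);u=np.linalg.svd(P-c)[2][0];pr=(P-c)@u;print("handle c",c,"u",u,pr.min(),pr.max())
print("tip",onz(i,386.2,238.,.05))
print("magnet",onz(i,128.2,243.7,.128),"ear",onz(i,163.2,223,.08),"hole",onz(i,172.2,244.4,.074))
for a,b in((525,48),(660,75),(480,248),(620,278)): print("plate",onz(i,265+(a-400)/4,165+b/4,.005))
for nm,t,q in(("upper valley",(560,200),None),):print(nm)
E
python3 - <<'E'
from h import *
s=r.get_state();w=r.camera_info("wrist");R=Rn.from_euler("xyz",s["eef_rot"]).as_matrix()
print("cam in tool",R.T@(-w["R"].T@w["t"]-s["position"]),"\n",np.round(w["R"]@R,3),w["k1"],w["intrinsics"][0])
E
```

```text
handle c [ 0.47346556 -0.30447571] u [-0.96730636 -0.25361074] -0.03410459897665199 0.03525759640611189
tip [ 0.57159    -0.28334286  0.05      ]
magnet [0.56523531 0.19591164 0.128     ] ear [0.60946769 0.14517071 0.08      ] hole [0.56841078 0.1287673  0.074     ]
plate [ 0.71039543 -0.11180393  0.005     ]
plate [ 0.69370873 -0.1811908   0.005     ]
plate [ 0.60607917 -0.08582896  0.005     ]
plate [ 0.58847393 -0.15671288  0.005     ]
upper valley
cam in tool [ 0.07189366  0.00074685 -0.14429771] 
 [[-0.001  1.     0.001]
 [-0.958 -0.001 -0.287]
 [-0.287 -0.001  0.958]] 0.011204429219762658 [350.92696461   0.         272.34689638]
```

apply_moves(series=[[3.35, -1.75, 0, 0, 0, 0, 8.5], [3.35, -1.75, 0, 0, 0, 0, 8.5], [3.35, -1.75, 0, 0, 0, 0, 8.5], [3.35, -1.75, 0, 0, 0, 0, 8.5], [3.35, -1.75, 0, 0, 0, 0, 8.5], [3.35, -1.75, 0, 0, 0, 0, 8.5], [3.35, -1.75, 0, 0, 0, 0, 8.5], [3.35, -1.75, 0, 0, 0, 0, 8.5], [3.35, -1.75, 0, 0, 0, 0, 8.5], [3.35, -1.75, 0, 0, 0, 0, 8.5], [3.35, -1.75, 0, 0, 0, 0, 8.5], [3.35, -1.75, 0, 0, 0, 0, 8.5]])

```text
t: 1.1
position: [0.4995, -0.2904, 0.2311]
eef_rot: [-3.141, 0.0, 0.272]
force: [0.8, 0.5, 0.6]
gripper_width: 0.0849
finger_force: 0.0
```

```bash
cat > snap.py <<'E'
import sys,pickle
from h import *
n,name=sys.argv[1:3]
i=r.camera_info(n);im=r.snapshot(n);cv2.imwrite(f"pics/{name}.png",im[:,:,::-1]);pickle.dump(i,open(f"pics/{name}.pkl","wb"))
E
python3 snap.py wrist w1
```

```text
(no output)
```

apply_moves(series=[[3.1, -1.9, 0, 0, 0, 0, 8.5], [3.1, -1.9, 0, 0, 0, 0, 8.5], [3.1, -1.9, 0, 0, 0, 0, 8.5], [3.1, -1.9, 0, 0, 0, 0, 8.5], [3.1, -1.9, 0, 0, 0, 0, 8.5], [3.1, -1.9, 0, 0, 0, 0, 8.5], [0, 0, 0, 0, 0, 0, 8.5]])

```text
t: 1.73
position: [0.6509, -0.1233, 0.2303]
eef_rot: [-3.137, -0.003, 0.281]
force: [-1.4, 1.6, 0.3]
gripper_width: 0.085
finger_force: 0.0
```

```bash
python3 snap.py wrist w2; python3 -c "
import cv2,numpy as np
a=cv2.imread('pics/w1.png');b=cv2.imread('pics/w2.png')
cv2.imwrite('pics/c2.png',np.hstack([a[:, 80:480],b[:,80:480]]))"
```

```text
(no output)
```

View pics/c2.png

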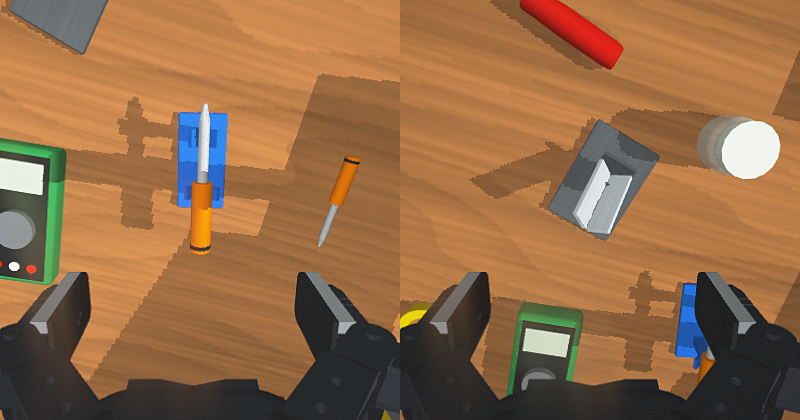

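The left half (w1) shows the pin tip at (205,104), the shoulder at y≈182 and the handle end at (201,254). The right half (w2) shows the trough, with its foot end at about (618,165) and its upper end at (590,230).

apply_moves(series=[[0.12, -3.65, 0, 0, 0, 0, 8.5], [0.12, -3.65, 0, 0, 0, 0, 8.5], [0.12, -3.65, 0, 0, 0, 0, 8.5], [0.12, -3.65, 0, 0, 0, 0, 8.5], [0.12, -3.65, 0, 0, 0, 0, 8.5], [0.12, -3.65, 0, 0, 0, 0, 8.5], [0.12, -3.65, 0, 0, 0, 0, 8.5], [0.12, -3.65, 0, 0, 0, 0, 8.5], [0, 0, 0, 0, 0, 0, 8.5]])

```text
t: 2.53
position: [0.575, 0.1598, 0.2314]
eef_rot: [-3.137, 0.0, 0.281]
force: [-0.5, 1.1, 0.2]
gripper_width: 0.0849
finger_force: 0.0
```

```bash
python3 snap.py wrist w3
python3 - <<'E'
from h import *
import pickle
w2=cv2.imread("pics/w2.png");w3=cv2.imread("pics/w3.png");T=cv2.imread("pics/top0.png")
z=lambda im,x,y,w,h,W,H:cv2.resize(im[y:y+h,x:x+w],(W,H),interpolation=cv2.INTER_CUBIC)
a=z(w2,240,140,80,120,400,600)
b=z(w3,80,0,400,300,400,300);c=z(T,285,180,50,37,400,300)
cv2.imwrite("pics/c3.png",np.hstack([a,np.vstack([b,c])]))
# pin from w1
w1=cv2.imread("pics/w1.png");i=pickle.load(open("pics/w1.pkl","rb"))
h,s,v=cv2.split(cv2.cvtColor(w1,cv2.COLOR_BGR2HSV))
m=(h>3)&(h<20)&(s>200)&(v>110)
for c_,st,l in blobs(m,300):
    if 240<c_[0]<320:
        ys,xs=np.nonzero(l);P=np.array([onz(i,a,b,.05)[:2] for a,b in zip(xs,ys)]);c0=P.mean(0);u=np.linalg.svd(P-c0)[2][0];pr=(P-c0)@u
        print(c_,st,c0,u,pr.min(),pr.max())
print("tip",onz(i,285,104,.05),"end",onz(i,281,254,.05))
print(r.get_state()["position"],r.get_state()["eef_rot"],r.get_state()["joint_pos"])
E
```

```text
[280.6, 214.2] [270, 181, 22, 67, 1218] [ 0.47492263 -0.30593323] [-0.96833366 -0.24965961] -0.03294114340841327 0.03392260272543661
tip [ 0.57433625 -0.28163046  0.05      ] end [ 0.43514571 -0.31763674  0.05      ]
[0.57628611 0.15563878 0.23129219] [-3.13980156e+00  3.99563052e-04  2.78272730e-01] [-0.17322015  0.40636095 -0.25125547  1.6269691   0.10725305  1.12214609
 -1.74397527]
```

View pics/c3.png

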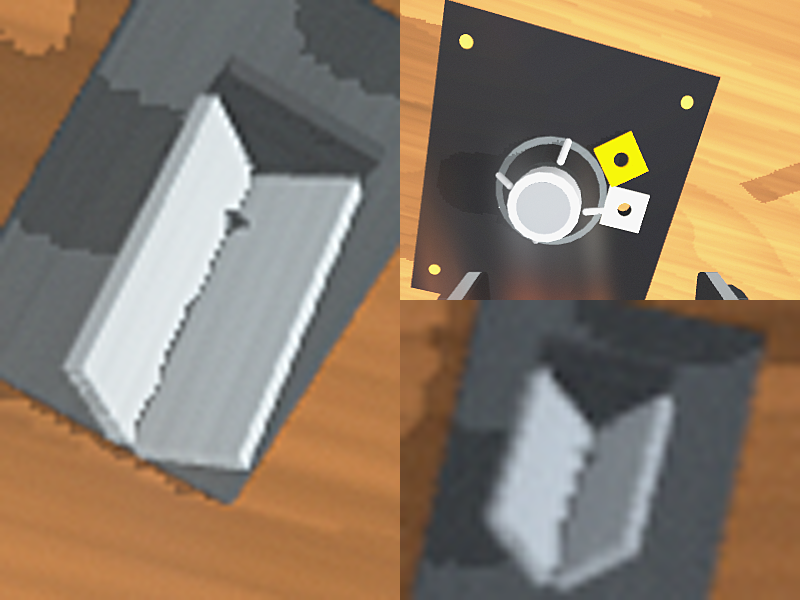

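The left panel shows the trough corners, the top right panel the driver (magnet at (544,205), ear hole at (621,159), baffle hole at (625,209)), and the bottom right panel the trough from the top camera. I'll triangulate these.

Run:
```python
from h import *
import pickle
L=lambda n:pickle.load(open(f"pics/{n}.pkl","rb"))
w2,w3,t=L("w2"),L("w3"),r.camera_info("top")
C={"fl":((211,95),(542,370)),"fr":((354,179),(672,398)),"ul":((75,367),(490,515)),"ur":((246,467),(640,550))}
P={}
for k,(a,b) in C.items():
    X,e=tri([ray(w2,240+a[0]/5,140+a[1]/5),ray(t,285+(b[0]-400)/8,180+(b[1]-300)/8)]);P[k]=X;print(k,X.round(4),np.round(e,4))
f=(P["fl"]+P["fr"])/2;u=(P["ul"]+P["ur"])/2;d=u-f;print("len",np.linalg.norm(d),d,"yaw",np.arctan2(-d[1],-d[0]),"elev",np.arctan2(d[2],np.hypot(*d[:2])),"widths",np.linalg.norm(P["fl"]-P["fr"]),np.linalg.norm(P["ul"]-P["ur"]))
psi=np.arctan2(-d[1],-d[0]);n=np.array([np.cos(psi),np.sin(psi),1])/2**.5
mid=(f+u)/2; a=np.array([-np.cos(psi),-np.sin(psi),1])/2**.5
print("foot est",f-.0084*n, "from mid",mid-.0084*n-.033*a)
im=cv2.imread("pics/w3.png");h,s,v=cv2.split(cv2.cvtColor(im,cv2.COLOR_BGR2HSV))
R={}
for nm,m,z in(("ear",(h>18)&(h<35)&(s>150)&(v>100),.08),("hole",(s<60)&(v>190),.074)):
    for c,st,l in blobs(m,300):
        if 250<c[0]<340 and 130<c[1]<240:
            ct=cv2.findContours(l.astype(np.uint8),cv2.RETR_CCOMP,cv2.CHAIN_APPROX_NONE);cs=ct[0];
            for k in cs:
                if cv2.contourArea(k)>20: 
                    mm=cv2.moments(k);q=(mm["m10"]/mm["m00"],mm["m01"]/mm["m00"]);print(nm,cv2.contourArea(k),q,onz(w3,*q,z).round(4), cv2.minAreaRect(k))
v8=((s<60)&(v>120)).astype(np.uint8)
for nm,q,z in(("mag",(224.5,204.5),.128),):
    print(nm,onz(w3,*q,z))
# magnet top: bright grey blob
for c,st,l in blobs((s<50)&(v>150),800):
    if 180<c[0]<270 and 150<c[1]<260: print("magblob",c,st,onz(w3,c[0],c[1],.128))
```

```text
fl [ 0.6774 -0.1247  0.0389] [0.0003 0.0003]
fr [ 0.6694 -0.1566  0.0374] [0.0002 0.0002]
ul [ 0.6319 -0.1119  0.0854] [0.001 0.001]
ur [ 0.6224 -0.1465  0.0847] [0.0002 0.0002]
len 0.06686500657624046 [-0.04619277  0.01145594  0.04696721] yaw -0.2430980850094425 elev 0.7787894927304259 widths 0.032908078868472516 0.035851742399772644
foot est [ 0.66760367 -0.1392237   0.03216874] from mid [ 0.6671557  -0.1391126   0.03231782]
ear 1753.5 (300.76123942591005, 159.05009029559926) [0.6104 0.1454 0.08  ] ((300.92352294921875, 159.21246337890625), (44.176448822021484, 42.36680603027344), 64.79888153076172)
ear 180.0 (300.50555555555553, 159.38888888888889) [0.6101 0.1455 0.08  ] ((300.5000305175781, 159.50001525878906), (14.142135620117188, 15.55634880065918), 45.0)
hole 1667.5 (301.8435782108945, 208.98030984507744) [0.5674 0.1305 0.074 ] ((294.8206787109375, 206.6201629638672), (61.342315673828125, 40.082237243652344), 14.534454345703125)
hole 162.0 (304.12345679012344, 209.179012345679) [0.5678 0.1284 0.074 ] ((304.0000305175781, 209.00003051757812), (14.142135620117188, 14.142135620117188), 45.0)
mag [0.56875506 0.1944674  0.128     ]
magblob [245.2, 199.9] [176, 137, 154, 107, 7584] [0.5763328 0.1807876 0.128    ]
```

apply_moves(series=[[0, 0, 1.5, 0, 0, -0.125, 8.5], [0, 0, 1.5, 0, 0, -0.125, 8.5], [0, 0, 1.5, 0, 0, -0.125, 8.5], [0, 0, 1.5, 0, 0, -0.125, 8.5], [1.0, -1.75, 0, 0, 0, 0, 8.5], [1.0, -1.75, 0, 0, 0, 0, 8.5], [0, 0, 0, 0, 0, 0, 8.5], [0, 0, 0, 0, 0, 0, 8.5]])

```text
t: 3.25
position: [0.5679, 0.19, 0.1711]
eef_rot: [3.141, 0.001, 0.772]
force: [-0.4, -0.3, 0.2]
gripper_width: 0.0853
finger_force: 0.0
```

apply_moves(series=[[0.17, -0.46, 1.5, 0, 0, 0, 8.5], [0, 0, 1.7, 0, 0, 0, 8.5], [0, 0, 1.7, 0, 0, 0, 8.5], [0, 0, 1.7, 0, 0, 0, 8.5], [0, 0, 0, 0, 0, 0, 5.0], [0, 0, 0, 0, 0, 0, 5.0], [0, 0, 0, 0, 0, 0, 5.0], [0, 0, 0, 0, 0, 0, 5.0], [0, 0, 0, 0, 0, 0, 5.0]], squeeze=40)

```text
t: 4.0
position: [0.5662, 0.1945, 0.1064]
eef_rot: [3.141, 0.0, 0.771]
force: [-3.8, -3.5, 5.5]
gripper_width: 0.0528
finger_force: 44.1
```

apply_moves(series=[[0, 0, 0, 0, 0, 0.118, 5.0], [0, 0, 0, 0, 0, 0.118, 5.0], [0, 0, 0, 0, 0, 0.118, 5.0], [0, 0, 0, 0, 0, 0.118, 5.0], [0, 0, 0, 0, 0, 0.118, 5.0], [0, 0, 0, 0, 0, 0.118, 5.0], [0, 0, 0, 0, 0, 0, 5.0], [0, 0, 0, 0, 0, 0, 5.0], [0, 0, 0, 0, 0, 0, 5.0]])

```text
t: 4.75
position: [0.5658, 0.1955, 0.1064]
eef_rot: [-3.141, -0.0, 0.064]
force: [-5.1, -1.6, 5.9]
gripper_width: 0.0531
finger_force: 44.0
```

```bash
python3 snap.py wrist w4; python3 snap.py top t4
python3 - <<'E'
from h import *
a=cv2.imread("pics/w4.png");b=cv2.imread("pics/t4.png")
cv2.imwrite("pics/c4.png",np.hstack([a[:,100:500],cv2.resize(b[180:320,80:213],(400,420))]))
E
```

```text
(no output)
```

View pics/c4.png

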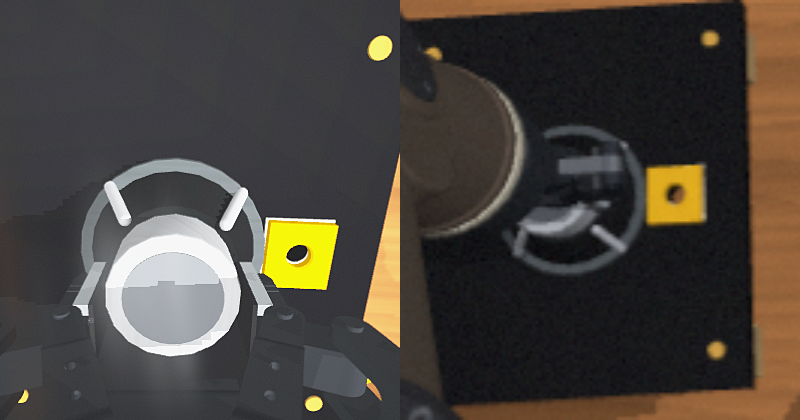

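The ear now covers the white frame, with thin white slivers on the +x edge. I'll measure the hole offset.

Run:
```python
from h import *
import pickle
L=lambda n:pickle.load(open(f"pics/{n}.pkl","rb"))
for n in("w4","t4","top0","w3"):
    i=r.camera_info("top") if n=="top0" else L(n)
    im=cv2.imread(f"pics/{n}.png");h,s,v=cv2.split(cv2.cvtColor(im,cv2.COLOR_BGR2HSV))
    m=(h>18)&(h<35)&(s>130)&(v>80)
    for c,st,l in blobs(m,200):
        for k in cv2.findContours(l.astype(np.uint8),cv2.RETR_CCOMP,cv2.CHAIN_APPROX_NONE)[0]:
            if cv2.contourArea(k)<8: continue
            mm=cv2.moments(k);q=(mm["m10"]/mm["m00"],mm["m01"]/mm["m00"]);X=onz(i,*q,.08)
            if np.hypot(X[0]-.566,X[1]-.195)<.09:
                B=cv2.boxPoints(cv2.minAreaRect(k));W=np.array([onz(i,*b,.08)[:2] for b in B]);e=W[1]-W[0]
                print(n,cv2.contourArea(k),np.round(q,1),X.round(4),"edge ang",np.round(np.arctan2(e[1],e[0])%(np.pi/2),3))
    if n in("top0","w3"):
        for c,st,l in blobs((s<60)&(v>190),150):
            for k in cv2.findContours(l.astype(np.uint8),cv2.RETR_CCOMP,cv2.CHAIN_APPROX_NONE)[0]:
                if cv2.contourArea(k)<8: continue
                mm=cv2.moments(k);q=(mm["m10"]/mm["m00"],mm["m01"]/mm["m00"]);X=onz(i,*q,.074)
                if np.hypot(X[0]-.566,X[1]-.129)<.02: print(n,"white",cv2.contourArea(k),np.round(q,1),X.round(4))
    if n in("w4","t4"):
        g=(s<60)&(v>150)
        ys,xs=np.nonzero(g)
        P=np.array([onz(i,a,b,.074)[:2] for a,b in zip(xs,ys)])
        P=P[np.hypot(P[:,0]-.568,P[:,1]-.1285)<.028]
        print(n,"white pix extents",P.min(0) if len(P) else None,P.max(0) if len(P) else None,len(P))
```

```text
w4 4328.0 [399.  253.2] [0.5685 0.1283 0.08  ] edge ang 0.017
w4 350.5 [396.7 254.3] [0.5679 0.1294 0.08  ] edge ang 0.941
w4 white pix extents [0.54388669 0.10986072] [0.58638951 0.15498736] 1016
t4 330.5 [170.8 244.5] [0.5676 0.1299 0.08  ] edge ang 1.54
t4 34.0 [171.  244.5] [0.5675 0.1296 0.08  ] edge ang 0.779
t4 white pix extents None None 0
top0 343.0 [162.5 222.5] [0.6104 0.1464 0.08  ] edge ang 0.73
top0 34.5 [162.8 222.6] [0.6103 0.1459 0.08  ] edge ang 0.017
top0 white 280.5 [171.3 244.3] [0.5687 0.1305 0.074 ]
top0 white 55.5 [171.3 244.1] [0.569  0.1305 0.074 ]
w3 1755.0 [300.8 159.1] [0.6104 0.1454 0.08  ] edge ang 0.708
w3 180.0 [300.5 159.4] [0.6101 0.1455 0.08  ] edge ang 1.073
w3 white 1667.5 [301.8 209. ] [0.5674 0.1305 0.074 ]
w3 white 162.0 [304.1 209.2] [0.5678 0.1284 0.074 ]
```

apply_moves(series=[[0, 0, 0, 0, 0, -0.008, 5.0], [0, 0, 0, 0, 0, 0, 5.0], [0, 0, 0, 0, 0, 0, 8.5], [0, 0, 0, 0, 0, 0, 8.5], [0, 0, 0, 0, 0, 0, 8.5], [0, 0, 0, 0, 0, 0, 8.5], [0, 0, -2.5, 0, 0, 0, 8.5], [0, 0, -4.0, 0, 0, 0, 8.5], [0, 0, -4.0, 0, 0, 0, 8.5], [0, 0, 0, 0, 0, 0, 8.5]])

```text
t: 5.68
position: [0.5698, 0.197, 0.2184]
eef_rot: [-3.138, -0.011, 0.072]
force: [1.7, 1.0, 1.5]
gripper_width: 0.0847
finger_force: 0.0
```

```bash
python3 snap.py wrist w5
python3 - <<'E'
from h import *
import pickle
i=pickle.load(open("pics/w5.pkl","rb"))
im=cv2.imread("pics/w5.png");h,s,v=cv2.split(cv2.cvtColor(im,cv2.COLOR_BGR2HSV))
for nm,m in(("y",(h>18)&(h<35)&(s>130)&(v>80)),):
    for c,st,l in blobs(m,200):
        for k in cv2.findContours(l.astype(np.uint8),cv2.RETR_CCOMP,cv2.CHAIN_APPROX_NONE)[0]:
            if cv2.contourArea(k)<8: continue
            mm=cv2.moments(k);q=(mm["m10"]/mm["m00"],mm["m01"]/mm["m00"]);X=onz(i,*q,.08)
            if np.hypot(X[0]-.566,X[1]-.195)<.09: print(cv2.contourArea(k),np.round(q,1),X.round(4))
g=(s<60)&(v>150);ys,xs=np.nonzero(g)
P=np.array([onz(i,a,b,.074)[:2] for a,b in zip(xs,ys)]);k=np.hypot(P[:,0]-.568,P[:,1]-.1285)<.026;P=P[k]
print(P.min(0),P.max(0),len(P))
s=r.get_state();print(s["position"],s["eef_rot"],-i["R"].T@i["t"])
cv2.imwrite("pics/c5.png",cv2.resize(im[int(q[1])-160 if q[1]>160 else 0:,:][:0] if 0 else im[150:270,290:450],(800,600),interpolation=cv2.INTER_CUBIC))
E
```

```text
1718.0 [353.4 207.5] [0.5679 0.1288 0.08  ]
168.0 [353.1 207.5] [0.5679 0.1291 0.08  ]
[0.54933137 0.11080493] [0.58660479 0.15275528] 307
[0.56875117 0.1964511  0.21514919] [-3.13879793 -0.00840206  0.07160399] [0.64021746 0.20059265 0.36355373]
```

View pics/c5.png

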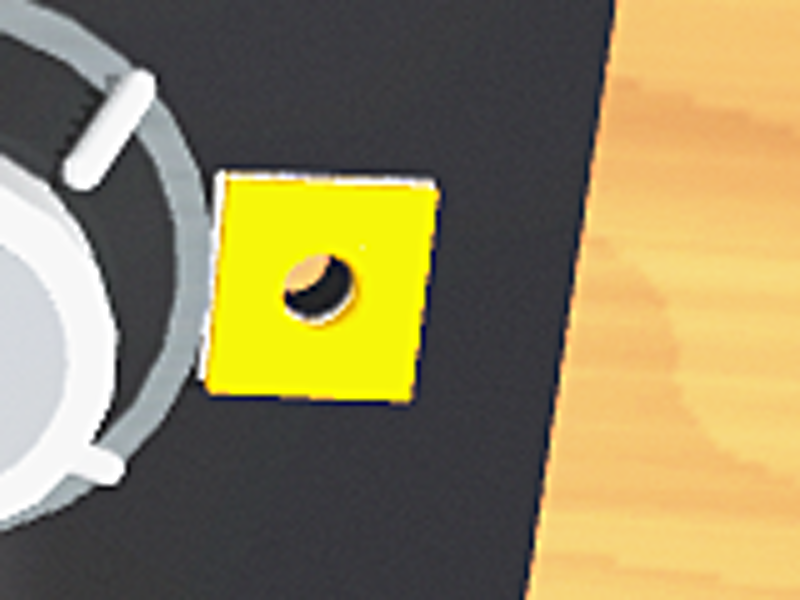

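The crop shows the ear square over the frame with uniform slivers and an open path through both holes, at about (318,288). The alignment is good to about 0.5 mm, so next is the pin.

apply_moves(series=[[-1.43, 3.63, 0.3, 0, 0, 0, 8.5], [-1.43, 3.63, 0.3, 0, 0, 0, 8.5], [-1.43, 3.63, 0.3, 0, 0, 0, 8.5], [-1.43, 3.63, 0.3, 0, 0, 0, 8.5], [-1.43, 3.63, 0.3, 0, 0, 0, 8.5], [-1.43, 3.63, 0.3, 0, 0, 0, 8.5], [-1.43, 3.63, 0.3, 0, 0, 0, 8.5], [-1.43, 3.63, 0.3, 0, 0, 0, 8.5], [-1.43, 3.63, 0.3, 0, 0, 0, 8.5], [-1.43, 3.63, 0.3, 0, 0, 0, 8.5], [-1.43, 3.63, 0.3, 0, 0, 0, 8.5], [-1.43, 3.63, 0.3, 0, 0, 0, 8.5]])

```text
t: 6.73
position: [0.425, -0.2532, 0.1738]
eef_rot: [3.142, 0.0, 0.072]
force: [0.9, -0.8, -0.2]
gripper_width: 0.0849
finger_force: 0.0
```

apply_moves(series=[[-1.43, 3.63, 0.3, 0, 0, 0, 8.5], [-1.43, 3.63, 0.3, 0, 0, 0, 8.5], [0, 0, 0, 0, 0, -0.09, 8.5], [0, 0, 0, 0, 0, -0.09, 8.5], [0, 0, 0, 0, 0.112, 0, 8.5], [0, 0, 0, 0, 0.112, 0, 8.5], [0, 0, 0, 0, 0.112, 0, 8.5], [0, 0, 0, 0, 0.112, 0, 8.5], [0, 0, 0, 0, 0.112, 0, 8.5], [0, 0, 0, 0, 0.112, 0, 8.5], [0, 0, 0, 0, 0.112, 0, 8.5], [0, 0, 0, 0, 0, 0, 6.0]])

```text
t: 7.73
position: [0.3986, -0.325, 0.1639]
eef_rot: [-3.125, -0.68, 0.242]
force: [-0.5, 0.3, 0.0]
gripper_width: 0.0746
finger_force: 0.0
```

```bash
cat > go.py <<'E'
# usage: go.py gx gy gz yaw alpha [back]: grasp point, heading, forward tilt; prints shift (cm, tool axes) and rotvec
import sys
from h import *
gx,gy,gz,yaw,al=map(float,sys.argv[1:6]);back=float(sys.argv[6]) if len(sys.argv)>6 else 0
s=r.get_state();R=Rn.from_euler("xyz",s["eef_rot"])
D=Rn.from_euler("z",yaw)*Rn.from_euler("x",np.pi)*Rn.from_euler("y",al)
T=np.array([gx,gy,gz])+D.apply([0,0,r.pinch_z-back])
print("pos",np.round(s["position"],4),"rot",np.round(s["eef_rot"],3),"t",s["t"],"q",np.round(s["joint_pos"],2))
print("target",T.round(4),"shift now cm",np.round(R.inv().apply(T-s["position"])*100,2),"rotvec",np.round((R.inv()*D).as_rotvec(),3),"shift in goal frame",np.round(D.inv().apply(T-s["position"])*100,2))
E
python3 go.py .4615 -.3095 .05 .253 .785 .08; python3 go.py .4615 -.3095 .05 .253 .785
```

```text
pos [ 0.3986 -0.325   0.1639] rot [-3.125 -0.68   0.242] t 7.7333 q [ 1.33  0.36 -0.39  2.19 -0.98  0.63  0.47]
target [ 0.4196 -0.3203  0.0934] shift now cm [-2.77  0.16  6.83] rotvec [-0.009  0.105 -0.009] shift in goal frame [-3.47  0.07  6.5 ]
pos [ 0.3986 -0.325   0.1639] rot [-3.125 -0.68   0.242] t 7.7333 q [ 1.33  0.36 -0.39  2.19 -0.98  0.63  0.47]
target [ 0.4743 -0.3062  0.0368] shift now cm [-1.93  0.22 14.79] rotvec [-0.009  0.105 -0.009] shift in goal frame [-3.47  0.07 14.5 ]
```

apply_moves(series=[[0, 0, 0, 0, 0, 0, 5.0], [-1.73, 0.03, 3.2, 0, 0, 0, 5.0], [-1.73, 0.03, 3.2, 0, 0, 0, 5.0], [0, 0, 0, 0, 0, 0, 5.0], [0, 0, 0, 0, 0, 0, 5.0]])

```text
t: 8.15
position: [0.4167, -0.3165, 0.0941]
eef_rot: [-3.12, -0.678, 0.249]
force: [0.2, -0.5, 0.0]
gripper_width: 0.0498
finger_force: 0.0
```

```bash
python3 go.py .4615 -.3095 .05 .253 .785; python3 snap.py wrist w6
python3 - <<'E'
from h import *
import pickle
i=pickle.load(open("pics/w6.pkl","rb"))
im=cv2.imread("pics/w6.png");h,s,v=cv2.split(cv2.cvtColor(im,cv2.COLOR_BGR2HSV))
for c_,st,l in blobs((h>3)&(h<20)&(s>200)&(v>110),300):
    ys,xs=np.nonzero(l);P=np.array([onz(i,a,b,.05)[:2] for a,b in zip(xs,ys)]);c0=P.mean(0);u=np.linalg.svd(P-c0)[2][0];pr=(P-c0)@u
    print(c_,st,c0,u,pr.min(),pr.max())
E
```

```text
pos [ 0.4167 -0.3165  0.0941] rot [-3.12  -0.678  0.249] t 8.15 q [ 1.34  0.51 -0.48  2.22 -1.13  0.45  0.67]
target [ 0.4743 -0.3062  0.0368] shift now cm [0.95 0.59 8.11] rotvec [-0.019  0.107 -0.004] shift in goal frame [0.07 0.44 8.18]
[280.6, 192.4] [264, 145, 34, 95, 2687] [ 0.47902781 -0.30515521] [-0.97013029 -0.24258446] -0.03485621262024177 0.03154682389489849
[480.1, 187.5] [468, 157, 24, 63, 1345] [ 0.5136593  -0.42644418] [-0.99996916  0.00785414] -0.023696382363978162 0.023467207520089486
[282.3, 248.5] [264, 243, 34, 14, 303] [ 0.44290912 -0.31553511] [ 0.12243067 -0.99247707] -0.010880793177770938 0.008814997810041273
```

apply_moves(series=[[0, 0, 0, -0.019, 0.107, -0.004, 5.0], [0, 0, 0, 0, 0, 0, 5.0], [0.03, 0.22, 2.7, 0, 0, 0, 5.0], [0.04, 0.22, 2.7, 0, 0, 0, 5.0], [0, 0, 1.5, 0, 0, 0, 5.0], [0, 0, 0.6, 0, 0, 0, 5.0], [0, 0, 0, 0, 0, 0, 5.0]])

```text
t: 8.78
position: [0.4681, -0.312, 0.0417]
eef_rot: [-3.137, -0.752, 0.254]
force: [-0.2, 0.1, -0.1]
gripper_width: 0.0501
finger_force: 0.0
```

```bash
python3 go.py .4615 -.3095 .05 .253 .785
```

```text
pos [ 0.4681 -0.312   0.0417] rot [-3.137 -0.752  0.254] t 8.7833 q [ 1.53  0.81 -0.86  2.21 -1.31  0.12  0.93]
target [ 0.4743 -0.3062  0.0368] shift now cm [ 0.21 -0.4   0.87] rotvec [-0.005  0.033  0.001] shift in goal frame [ 0.18 -0.41  0.87]
```

apply_moves(series=[[0, 0, -0.5, 0, -0.085, 0, 5.0], [0, 0, 0, 0, -0.085, 0, 5.0], [0, 0, 0, 0, -0.085, 0, 5.0], [0, 0, 0, 0, 0, 0, 5.0]])

```text
t: 9.12
position: [0.4679, -0.3088, 0.0407]
eef_rot: [-3.139, -0.572, 0.268]
force: [0.7, 0.2, 1.7]
gripper_width: 0.0499
finger_force: 0.0
```

```bash
python3 go.py .4615 -.3095 .05 .253 .5
```

```text
pos [ 0.4679 -0.3088  0.0407] rot [-3.139 -0.572  0.268] t 9.1167 q [ 1.13  0.6  -0.44  2.18 -1.13  0.28  0.58]
target [ 0.4702 -0.3073  0.0336] shift now cm [-0.16 -0.09  0.74] rotvec [-0.01  -0.072  0.013] shift in goal frame [-0.11 -0.09  0.75]
```

apply_moves(series=[[0, 0, 0, -0.01, -0.072, 0.013, 5.0], [-0.11, -0.09, 0.75, 0, 0, 0, 5.0], [0, 0, 0, 0, 0, 0, 5.0], [0, 0, 0, 0, 0, 0, 1.5], [0, 0, 0, 0, 0, 0, 1.5], [0, 0, 0, 0, 0, 0, 1.5], [0, 0, 0, 0, 0, 0, 1.5], [0, 0, 0, 0, 0, 0, 1.5], [0, 0, 0, 0, 0, 0, 1.5]], squeeze=70)

```text
t: 9.87
position: [0.4653, -0.3083, 0.0286]
eef_rot: [-3.13, -0.514, 0.242]
force: [-2.2, -1.1, 2.1]
gripper_width: 0.0185
finger_force: 68.1
```

```bash
python3 go.py .4615 -.3095 .05 .253 .5; python3 snap.py wrist w7
```

```text
pos [ 0.4653 -0.3083  0.0286] rot [-3.13  -0.514  0.242] t 9.8667 q [ 1.03  0.59 -0.35  2.17 -1.08  0.28  0.47]
target [ 0.4702 -0.3073  0.0336] shift now cm [ 0.68  0.02 -0.19] rotvec [-0.007 -0.014 -0.009] shift in goal frame [ 0.68  0.02 -0.2 ]
```

```bash
cat > pin.py <<'E'
import sys,pickle,os
from h import *
def pinR(psi,el):
    x=np.array([-np.cos(psi)*np.cos(el),-np.sin(psi)*np.cos(el),np.sin(el)]);y=np.array([np.sin(psi),-np.cos(psi),0]);return Rn.from_matrix(np.c_[x,y,np.cross(x,y)])
def tool():
    s=r.get_state();return s,Rn.from_euler("xyz",s["eef_rot"]),np.array(s["position"])
def remember(tip,psi,el,f="pin.pkl"):
    s,R,p=tool();pickle.dump((R.inv().apply(np.array(tip)-p),(R.inv()*pinR(psi,el)).as_quat()),open(f,"wb"))
def now(f="pin.pkl"):
    tl,q=pickle.load(open(f,"rb"));s,R,p=tool();return p+R.apply(tl),(R*Rn.from_quat(q)).as_matrix()[:,0]
def plan(tip,psi,el,f="pin.pkl"):
    tl,q=pickle.load(open(f,"rb"));s,R,p=tool();D=pinR(psi,el)*Rn.from_quat(q).inv();T=np.array(tip)-D.apply(tl)
    print("t",round(s["t"],2),"pos",p.round(4),"q",np.round(s["joint_pos"],2),"F",np.round(s["force"],1),"w",round(s["gripper_width"],4))
    print(" tip now",now(f)[0].round(4),"axis",now(f)[1].round(3));print(" TCP goal",T.round(4),"rpy",D.as_euler("xyz").round(3),"rotvec",(R.inv()*D).as_rotvec().round(3),"shift now",(R.inv().apply(T-p)*100).round(2),"shift goal frame",(D.inv().apply(T-p)*100).round(2))
E
python3 - <<'E'
from pin import *
remember((.574,-.281,.05),.253,0)
s,R,p=tool();print("up in tool",R.inv().apply([0,0,1]).round(3))
i=pickle.load(open("pics/w7.pkl","rb"));print("tip proj",proj(i,(.574,-.281,.05)))
E
```

```text
up in tool [ 0.492 -0.01  -0.871]
tip proj [270.80708887  27.52378398]
```

apply_moves(series=[[0.5, 0, -0.87, 0, 0, 0, 1.5], [1.0, 0, -1.75, 0, 0, 0, 1.5], [1.5, 0, -2.61, 0, 0, 0, 1.5], [1.5, 0, -2.61, 0, 0, 0, 1.5], [1.5, 0, -2.61, 0, 0, 0, 1.5], [0, 0, 0, 0, 0, 0, 1.5], [0, 0, 0, 0, 0, 0, 1.5]])

```text
t: 10.5
position: [0.4682, -0.3094, 0.1512]
eef_rot: [-3.135, -0.516, 0.247]
force: [-0.6, 0.5, -0.2]
gripper_width: 0.0183
finger_force: 68.5
```

```bash
python3 snap.py wrist w8
python3 - <<'E'
from pin import *
plan((.667,-.139,.1),-.243,.785)
i=pickle.load(open("pics/w8.pkl","rb"));t,a=now();print([proj(i,t+a*d).round(1).tolist() for d in(0,.07,.14)])
a=cv2.imread("pics/w7.png");b=cv2.imread("pics/w8.png")
cv2.imwrite("pics/c6.png",np.hstack([a[:,80:480],b[:,80:480]]))
E
```

```text
t 10.55 pos [ 0.4674 -0.3087  0.1496] q [ 0.84  0.34 -0.09  2.1  -0.82  0.57  0.11] F [ 0.2  0.3 -1.3] w 0.018
 tip now [ 0.5759 -0.2812  0.1711] axis [-0.968 -0.252 -0.001]
 TCP goal [ 0.5757 -0.1156  0.164 ] rpy [-3.137  0.271 -0.252] rotvec [-0.067 -0.765  0.512] shift now [ 13.94 -16.04   6.39] shift goal frame [  5.08 -21.42  -2.81]
[[269.2, 31.7], [269.8, 173.9], [270.4, 348.8]]
```

View pics/c6.png

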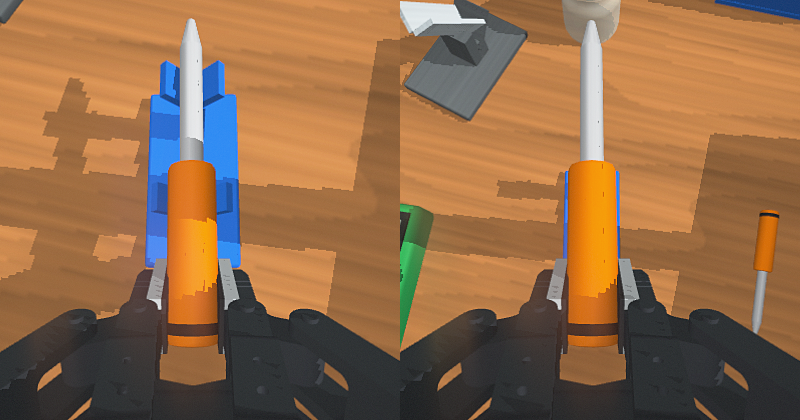

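The panels show the pin held firmly along the finger plane. After the lift the tip is at (592,20), close to the prediction. Next I'll rotate to the 45° park attitude.

apply_moves(series=[[0.5, 0, -1.0, -0.007, -0.076, 0.051, 1.5], [0.5, 0, -1.0, -0.007, -0.076, 0.051, 1.5], [0, 0, 0, -0.007, -0.076, 0.051, 1.5], [0, 0, 0, -0.007, -0.076, 0.051, 1.5], [0, 0, 0, -0.007, -0.076, 0.051, 1.5], [0, 0, 0, -0.007, -0.076, 0.051, 1.5], [0, 0, 0, -0.007, -0.076, 0.051, 1.5], [0, 0, 0, -0.007, -0.076, 0.051, 1.5], [0, 0, 0, -0.007, -0.076, 0.051, 1.5], [0, 0, 0, -0.007, -0.076, 0.051, 1.5], [0, 0, 0, 0, 0, 0, 1.5]])

```text
t: 11.47
position: [0.4691, -0.306, 0.1631]
eef_rot: [-3.125, 0.24, -0.222]
force: [-0.7, 1.9, -1.0]
gripper_width: 0.0183
finger_force: 68.4
```

```bash
python3 -c "
from pin import *
plan((.69,-.145,.095),-.243,.785)"
```

```text
t 11.47 pos [ 0.4691 -0.306   0.1631] q [ 0.22  0.55  0.36  1.64 -0.13  1.22 -1.18] F [-0.7  1.9 -1. ] w 0.0183
 tip now [ 0.563  -0.3267  0.102 ] axis [-0.713  0.148  0.685]
 TCP goal [ 0.5987 -0.1216  0.159 ] rpy [-3.137  0.271 -0.252] rotvec [-0.005 -0.03   0.029] shift now [  8.43 -20.88  -1.29] shift goal frame [  7.77 -21.11  -1.64]
```

apply_moves(series=[[0, 0, 0, -0.005, -0.03, 0.029, 1.5], [1.3, -3.52, -0.27, 0, 0, 0, 1.5], [1.3, -3.52, -0.27, 0, 0, 0, 1.5], [1.3, -3.52, -0.27, 0, 0, 0, 1.5], [1.3, -3.52, -0.27, 0, 0, 0, 1.5], [1.3, -3.52, -0.27, 0, 0, 0, 1.5], [1.3, -3.52, -0.27, 0, 0, 0, 1.5], [0, 0, 0, 0, 0, 0, 1.5], [0, 0, 0, 0, 0, 0, 1.5]])

```text
t: 12.22
position: [0.598, -0.121, 0.1605]
eef_rot: [-3.135, 0.264, -0.248]
force: [0.2, -0.8, -0.8]
gripper_width: 0.0177
finger_force: 68.6
```

```bash
python3 snap.py top t9; python3 snap.py scene s9;python3 snap.py wrist w9
python3 - <<'E'
from pin import *
f=np.array([.667,-.139,.032]);a=np.array([-.9706,.2406,1])/2**.5;n=np.array([.9706,-.2406,1])/2**.5
plan(f+.006*a+.02*n,-.243,.785)
plan(f+.006*a,-.243,.785)
t,ax=now()
for k in("top","scene"):
    i=r.camera_info(k);print(k,[proj(i,t+ax*d).round(1).tolist() for d in(0,.07,.14)])
T=cv2.imread("pics/t9.png");S=cv2.imread("pics/s9.png");W=cv2.imread("pics/w9.png")
z=lambda im,x,y,w,h,W,H:cv2.resize(im[y:y+h,x:x+w],(W,H),interpolation=cv2.INTER_CUBIC)
cv2.imwrite("pics/c7.png",np.hstack([np.vstack([z(T,265,165,80,60,400,300),z(S,230,170,80,60,400,300)]),cv2.resize(W,(400,300)).repeat(1,0) if 0 else np.vstack([cv2.resize(W,(400,300)),np.zeros((300,400,3),np.uint8)])]))
E
```

```text
t 12.37 pos [ 0.5964 -0.1258  0.1618] q [-0.05  0.64  0.32  1.47 -0.21  1.33 -1.52] F [-0.3 -0.9 -1.6] w 0.0186
 tip now [ 0.688  -0.1498  0.0985] axis [-0.69   0.175  0.702]
 TCP goal [ 0.5853 -0.1179  0.1144] rpy [-3.137  0.271 -0.252] rotvec [-0.    -0.007 -0.004] shift now [ 0.01 -0.46  4.92] shift goal frame [ 0.05 -0.46  4.92]
t 12.37 pos [ 0.5964 -0.1258  0.1618] q [-0.05  0.64  0.32  1.47 -0.21  1.33 -1.52] F [-0.3 -0.9 -1.6] w 0.0186
 tip now [ 0.688  -0.1498  0.0985] axis [-0.69   0.175  0.702]
 TCP goal [ 0.5716 -0.1145  0.1002] rpy [-3.137  0.271 -0.252] rotvec [-0.    -0.007 -0.004] shift now [-0.98 -0.44  6.65] shift goal frame [-0.94 -0.44  6.66]
top [[315.8, 175.9], [310.4, 195.7], [304.4, 217.8]]
scene [[250.3, 221.3], [262.6, 194.2], [274.7, 167.4]]
```

View pics/c7.png

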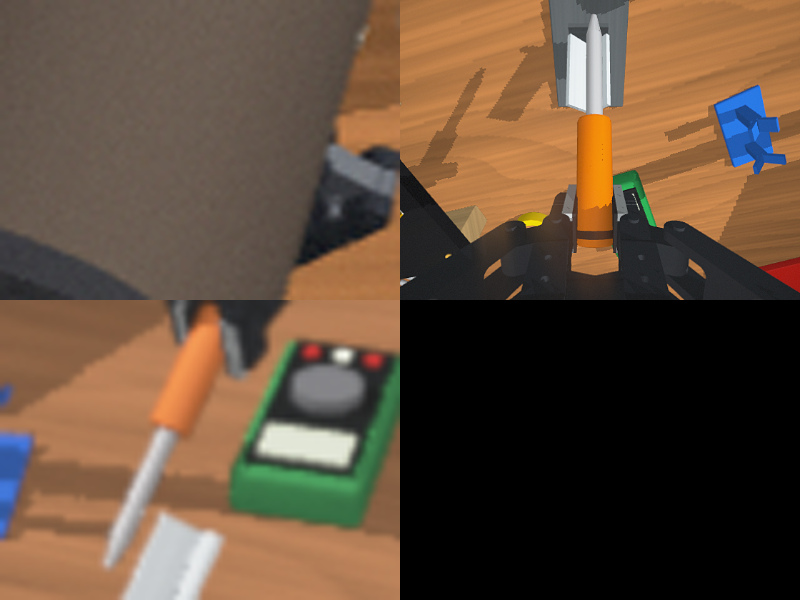

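The scene crop shows the pin tip at (110,565), just above and left of the trough. The wrist crop shows the pin at x≈594 and the trough centred at x≈588, so I need to go about 5 mm towards tool -y.

apply_moves(series=[[-0.1, -0.5, 1.5, 0, 0, 0, 1.5], [-0.1, 0, 1.6, 0, 0, 0, 1.5], [-0.1, 0, 1.6, 0, 0, 0, 1.5], [0, 0, 0, 0, 0, 0, 1.5], [-0.25, 0, 0.43, 0, 0, 0, 1.5], [-0.25, 0, 0.43, 0, 0, 0, 1.5], [0, 0, 0, 0, 0, 0, 1.5]])

```text
t: 12.95
position: [0.5769, -0.1139, 0.1111]
eef_rot: [-3.138, 0.263, -0.255]
force: [0.1, 0.7, -0.8]
gripper_width: 0.0184
finger_force: 68.6
```

```bash
python3 snap.py scene s10;python3 snap.py wrist w10
python3 - <<'E'
from pin import *
f=np.array([.667,-.139,.032]);a=np.array([-.9706,.2406,1])/2**.5
plan(f+.01*a,-.243,.785)
S=cv2.imread("pics/s10.png");W=cv2.imread("pics/w10.png")
z=lambda im,x,y,w,h,W,H:cv2.resize(im[y:y+h,x:x+w],(W,H),interpolation=cv2.INTER_CUBIC)
cv2.imwrite("pics/c8.png",np.hstack([z(S,220,170,80,120,400,600),z(W,200,0,140,210,400,600)]))
E
```

```text
t 13.05 pos [ 0.5777 -0.1137  0.1115] q [-0.06  0.66  0.31  1.57 -0.22  1.21 -1.51] F [ 0.3 -0.1  0.1] w 0.0182
 tip now [ 0.6695 -0.1375  0.0483] axis [-0.692  0.174  0.701]
 TCP goal [ 0.5689 -0.1139  0.103 ] rpy [-3.137  0.271 -0.252] rotvec [-0.    -0.008 -0.003] shift now [-0.61  0.25  1.04] shift goal frame [-0.6   0.25  1.04]
```

View pics/c8.png

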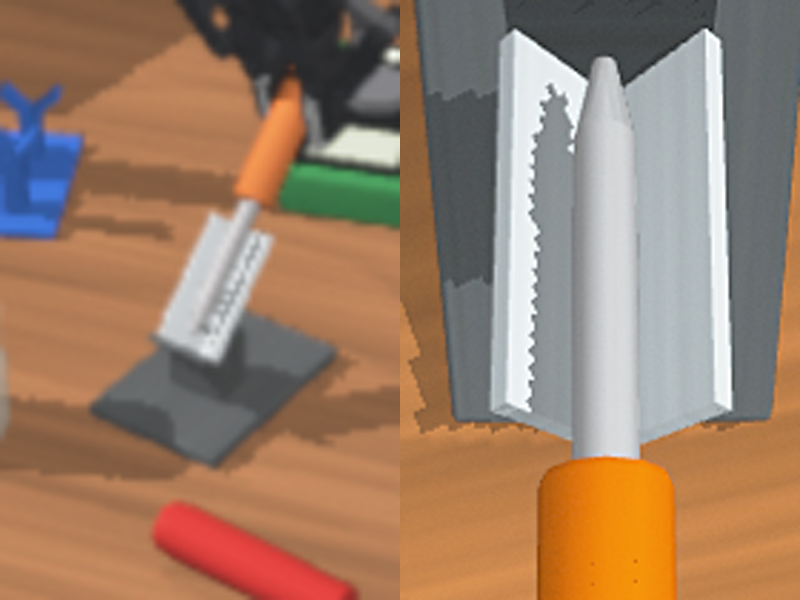

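The pin sits centred over the trough and parallel to it, with the tip just short of the foot. I'll lower it until contact.

apply_moves(series=[[-0.1, 0.02, 0.17, 0, 0, 0, 1.5], [-0.1, 0.02, 0.17, 0, 0, 0, 1.5], [-0.1, 0, 0.17, 0, 0, 0, 1.5], [0, 0, 0, 0, 0, 0, 1.5]])

```text
t: 13.38
position: [0.5729, -0.1125, 0.1066]
eef_rot: [-3.138, 0.264, -0.255]
force: [-0.8, -0.3, -1.5]
gripper_width: 0.0183
finger_force: 68.6
```

apply_moves(series=[[-0.08, 0, 0.14, 0, 0, 0, 1.5], [-0.08, 0, 0.14, 0, 0, 0, 1.5], [0, 0, 0, 0, 0, 0, 1.5]])

```text
t: 13.63
position: [0.5714, -0.1124, 0.1046]
eef_rot: [-3.138, 0.262, -0.255]
force: [1.0, -1.2, 0.7]
gripper_width: 0.0185
finger_force: 68.5
```

apply_moves(series=[[-0.08, 0, 0.14, 0, 0, 0, 1.5], [-0.08, 0, 0.14, 0, 0, 0, 1.5], [0, 0, 0, 0, 0, 0, 1.5]])

```text
t: 13.88
position: [0.5699, -0.1122, 0.1027]
eef_rot: [-3.139, 0.26, -0.255]
force: [3.9, -2.7, 4.8]
gripper_width: 0.0181
finger_force: 68.5
```

apply_moves(series=[[-0.06, 0, 0.1, 0, 0, 0, 1.5], [0, 0, 0, 0, 0, 0, 1.5], [0, 0, 0, 0, 0, 0, 1.5]])

```text
t: 14.13
position: [0.5696, -0.1122, 0.1023]
eef_rot: [-3.139, 0.259, -0.255]
force: [3.9, -3.6, 6.3]
gripper_width: 0.0182
finger_force: 68.6
```

apply_moves(series=[[0.17, 0, 0.1, 0, 0, 0, 1.5], [0.17, 0, 0.1, 0, 0, 0, 1.5], [0, 0, 0, 0, 0, 0, 1.5]])

```text
t: 14.38
position: [0.572, -0.1129, 0.0996]
eef_rot: [-3.139, 0.26, -0.255]
force: [2.9, -2.4, 9.7]
gripper_width: 0.0183
finger_force: 68.8
```

apply_moves(series=[[0.17, 0, 0.1, 0, 0, 0, 1.5], [0, 0, 0, 0, 0, 0, 1.5], [0, 0, 0, 0, 0, 0, 1.5]])

```text
t: 14.63
position: [0.5735, -0.1133, 0.0984]
eef_rot: [-3.139, 0.26, -0.255]
force: [2.5, -3.4, 9.2]
gripper_width: 0.0181
finger_force: 68.9
```

apply_moves(series=[[0.17, 0, 0.1, 0, 0, 0, 1.5], [0.17, 0, 0.1, 0, 0, 0, 1.5], [0, 0, 0, 0, 0, 0, 1.5]])

```text
t: 14.88
position: [0.5746, -0.1135, 0.0958]
eef_rot: [-3.138, 0.263, -0.255]
force: [-1.9, -1.0, 14.8]
gripper_width: 0.0178
finger_force: 69.5
```

apply_moves(series=[[0.17, 0, 0.1, 0, 0, 0, 1.5], [0, 0, 0, 0, 0, 0, 1.5]])

```text
t: 15.05
position: [0.5745, -0.1135, 0.0951]
eef_rot: [-3.138, 0.266, -0.255]
force: [-9.4, 0.2, 25.9]
gripper_width: 0.018
finger_force: 70.4
```

apply_moves(series=[[-0.15, 0, -0.08, 0, 0, 0, 1.5], [0, 0, 0, 0, 0, 0, 1.5], [0, 0, 0, 0, 0, 0, 2.4], [0, 0, 0, 0, 0, 0, 3.2], [0, 0, 0, 0, 0, 0, 4.0], [0, 0, 0, 0, 0, 0, 4.0], [0, 0, 0, 0, 0, 0, 4.0]])

```text
t: 15.63
position: [0.5746, -0.1128, 0.0937]
eef_rot: [-3.138, 0.264, -0.254]
force: [0.3, 0.2, -0.6]
gripper_width: 0.04
finger_force: 0.0
```

```bash
python3 snap.py wrist w11
python3 - <<'E'
from pin import *
plan((.667,-.139,.032),-.243,.785)
i=pickle.load(open("pics/w11.pkl","rb"));im=cv2.imread("pics/w11.png");h,s,v=cv2.split(cv2.cvtColor(im,cv2.COLOR_BGR2HSV))
for c,st,l in blobs((h>3)&(h<20)&(s>200)&(v>110),300): print(c,st)
im=cv2.imread("pics/w10.png");h,s,v=cv2.split(cv2.cvtColor(im,cv2.COLOR_BGR2HSV))
for c,st,l in blobs((h>3)&(h<20)&(s>200)&(v>110),300): print("w10",c,st)
E
```

```text
t 15.68 pos [ 0.5747 -0.1129  0.0938] q [-0.06  0.68  0.3   1.6  -0.22  1.17 -1.51] F [0.1 0.1 0.1] w 0.0399
 tip now [ 0.6663 -0.1367  0.0305] axis [-0.691  0.173  0.702]
 TCP goal [ 0.5757 -0.1156  0.096 ] rpy [-3.137  0.271 -0.252] rotvec [ 0.    -0.007 -0.002] shift now [ 0.11  0.23 -0.25] shift goal frame [ 0.1   0.23 -0.25]
[273.5, 246.2] [247, 162, 54, 171, 8384]
w10 [272.1, 242.3] [247, 160, 51, 164, 7844]
w10 [272.2, 340.2] [248, 334, 50, 13, 511]
```

Parked and released with zero force. Now retreat, re-orient and take it by the handle end.

apply_moves(series=[[0, 0, -2.0, 0, 0, 0, 4.0], [0, 0, -4.0, 0, 0, 0, 4.5], [0, 0, -3.0, 0, 0, 0, 4.5], [-3.0, 0, 0, 0, 0.09, 0, 4.5], [-3.0, 0, 0, 0, 0.09, 0, 4.5], [-2.0, 0, 0, 0, 0.09, 0, 4.5], [0, 0, 0, 0, 0.09, 0, 4.5], [0, 0, 0, 0, 0.09, 0, 4.5], [0, 0, 0, 0, 0.09, 0, 4.5], [0, 0, 0, 0, 0.09, 0, 4.5], [0, 0, 0, 0, 0.09, 0, 4.5], [0, 0, 0, 0, 0, 0, 4.5]])

```text
t: 16.68
position: [0.5172, -0.0986, 0.1935]
eef_rot: [-3.137, -0.456, -0.257]
force: [-1.8, -0.3, -0.8]
gripper_width: 0.0451
finger_force: 0.0
```

```bash
python3 go.py .5841 -.1176 .1159 -.245 .6 .06;python3 go.py .5841 -.1176 .1159 -.245 .6
```

```text
pos [ 0.5172 -0.0986  0.1935] rot [-3.137 -0.456 -0.257] t 16.6833 q [-0.35  0.1   0.4   2.28  0.16  0.33 -1.92]
target [ 0.5615 -0.1119  0.15  ] shift now cm [2.24 0.2  5.95] rotvec [ 0.001  0.144 -0.01 ] shift in goal frame [1.36 0.22 6.2 ]
pos [ 0.5172 -0.0986  0.1935] rot [-3.137 -0.456 -0.257] t 16.6833 q [-0.35  0.1   0.4   2.28  0.16  0.33 -1.92]
target [ 0.5943 -0.1202  0.1005] shift now cm [ 3.1   0.18 11.88] rotvec [ 0.001  0.144 -0.01 ] shift in goal frame [ 1.36  0.22 12.2 ]
```

apply_moves(series=[[1.1, 0.1, 3.0, 0, 0.02, -0.005, 4.5], [1.1, 0.1, 2.9, 0, 0.02, -0.005, 4.5], [0, 0, 0, 0, 0, 0, 4.5], [0, 0, 0, 0, 0, 0, 4.5]])

```text
t: 17.02
position: [0.5659, -0.1136, 0.1514]
eef_rot: [3.138, -0.492, -0.246]
force: [-0.2, 0.7, 0.9]
gripper_width: 0.0454
finger_force: 0.0
```

```bash
python3 go.py .5841 -.1176 .1159 -.245 .5; python3 snap.py wrist w12
python3 - <<'E'
from pin import *
i=pickle.load(open("pics/w12.pkl","rb"));im=cv2.imread("pics/w12.png");h,s,v=cv2.split(cv2.cvtColor(im,cv2.COLOR_BGR2HSV))
t=np.array([.6665,-.138,.031]);a=np.array([-.686,.1716,.707])
print([proj(i,t+a*d).round(1).tolist() for d in(0,.07,.105,.14)])
for c,st,l in blobs((h>3)&(h<20)&(s>200)&(v>110),300):
    ys,xs=np.nonzero(l);P=np.c_[xs,ys].astype(float);d=np.linalg.svd(P-P.mean(0))[2][0];print(c,st,d)
E
```

```text
pos [ 0.5659 -0.1136  0.1514] rot [ 3.138 -0.492 -0.246] t 17.0167 q [-0.23  0.25  0.33  2.25  0.04  0.16 -1.79]
target [ 0.5928 -0.1198  0.0995] shift now cm [-0.02 -0.07  5.87] rotvec [ 0.004  0.008 -0.001] shift in goal frame [-0.07 -0.05  5.87]
[[269.4, 155.0], [269.1, 197.7], [268.9, 227.8], [268.7, 267.8]]
[268.7, 216.5] [250, 182, 37, 71, 1939] [-0.01564271  0.99987765]
[267.7, 264.7] [249, 250, 38, 31, 918] [0.99972574 0.02341894]
```

apply_moves(series=[[0, 0, 0, 0.002, -0.095, 0, 4.5], [0, 0, 0, 0.002, -0.095, 0, 4.5], [0, 0, 0, 0, 0, 0, 4.5]])

```text
t: 17.32
position: [0.5685, -0.1131, 0.1559]
eef_rot: [-3.137, -0.305, -0.246]
force: [2.5, -1.4, 1.0]
gripper_width: 0.0449
finger_force: 0.0
```

```bash
python3 go.py .5841 -.1176 .1159 -.245 .3
```

```text
pos [ 0.5685 -0.1131  0.1559] rot [-3.137 -0.305 -0.246] t 17.3167 q [-0.09  0.29  0.2   2.07 -0.04  0.48 -1.69]
target [ 0.5895 -0.1189  0.098 ] shift now cm [0.33 0.08 6.17] rotvec [-0.004 -0.005 -0.001] shift in goal frame [0.36 0.06 6.17]
```

apply_moves(series=[[0.12, 0.03, 2.0, 0, 0, 0, 4.5], [0.12, 0.03, 2.1, 0, 0, 0, 4.5], [0.12, 0, 2.0, 0, 0, 0, 4.5], [0, 0, 0, 0, 0, 0, 4.5], [0, 0, 0, 0, 0, 0, 4.5]])

```text
t: 17.73
position: [0.5861, -0.1186, 0.0957]
eef_rot: [-3.14, -0.306, -0.246]
force: [1.2, -0.0, -0.2]
gripper_width: 0.0452
finger_force: 0.0
```

```bash
python3 go.py .5841 -.1176 .1159 -.245 .3
```

```text
pos [ 0.5861 -0.1186  0.0957] rot [-3.14  -0.306 -0.246] t 17.7333 q [-0.05  0.41  0.17  2.08 -0.07  0.35 -1.66]
target [ 0.5895 -0.1189  0.098 ] shift now cm [ 0.39 -0.05 -0.12] rotvec [-0.002 -0.006 -0.001] shift in goal frame [ 0.39 -0.05 -0.12]
```

apply_moves(series=[[0.3, 0, -0.1, 0, 0, 0, 4.5], [0, 0, 0, 0, 0, 0, 1.5], [0, 0, 0, 0, 0, 0, 1.5], [0, 0, 0, 0, 0, 0, 1.5], [0, 0, 0, 0, 0, 0, 1.5], [0, 0, 0, 0, 0, 0, 1.5], [0, 0, 0, 0, 0, 0, 1.5], [0, 0, 0, 0, 0, 0, 1.5]], squeeze=80)

```text
t: 18.4
position: [0.5901, -0.1187, 0.0989]
eef_rot: [-3.138, -0.309, -0.245]
force: [-3.3, 2.7, 8.5]
gripper_width: 0.018
finger_force: 77.9
```

```bash
python3 snap.py wrist w13
python3 - <<'E'
from pin import *
remember((.6665,-.138,.031),-.245,.785)
i=pickle.load(open("pics/w13.pkl","rb"));im=cv2.imread("pics/w13.png");h,s,v=cv2.split(cv2.cvtColor(im,cv2.COLOR_BGR2HSV))
t,a=now();print([proj(i,t+a*d).round(1).tolist() for d in(0,.07,.105,.14)])
for c,st,l in blobs((h>3)&(h<20)&(s>200)&(v>110),300):print(c,st)
plan(t+np.array([0,0,.05]),-.245,.785)
R=tool()[1];print("up",R.inv().apply([0,0,1]).round(3),"a",R.inv().apply(a).round(3))
E
```

```text
[[271.4, 136.6], [270.8, 211.1], [270.4, 266.8], [269.8, 344.5]]
[271.8, 257.3] [249, 194, 48, 126, 5046]
[272.5, 339.8] [248, 325, 50, 30, 1286]
t 18.45 pos [ 0.5901 -0.1186  0.0989] q [-0.05  0.41  0.17  2.07 -0.07  0.36 -1.65] F [-3.1  1.2  8.3] w 0.0184
 tip now [ 0.6665 -0.138   0.031 ] axis [-0.686  0.172  0.707]
 TCP goal [ 0.5901 -0.1186  0.1489] rpy [-3.138 -0.309 -0.245] rotvec [0. 0. 0.] shift now [ 1.52 -0.02 -4.76] shift goal frame [ 1.52 -0.02 -4.76]
up [ 0.304 -0.003 -0.953] a [-0.459 -0.003 -0.888]
```

apply_moves(series=[[0.3, 0, -0.95, 0, 0, 0, 1.5], [0.6, 0, -1.9, 0, 0, 0, 1.5], [1.06, 0, -3.34, 0, 0, 0, 1.5], [1.06, 0, -3.34, 0, 0, 0, 1.5], [0.6, 0, -1.9, 0, -0.087, 0, 1.5], [0, 0, 0, 0, -0.087, 0, 1.5], [0, 0, 0, 0, -0.087, 0, 1.5], [0, 0, 0, 0, -0.087, 0, 1.5], [0, 0, 0, 0, -0.087, 0, 1.5], [0, 0, 0, 0, -0.087, 0, 1.5], [0, 0, 0, 0, -0.087, 0, 1.5], [0, 0, 0, 0, -0.087, 0, 1.5]])

```text
t: 19.45
position: [0.5894, -0.1198, 0.2189]
eef_rot: [-3.139, 0.392, -0.244]
force: [0.5, 0.2, -1.5]
gripper_width: 0.0185
finger_force: 78.0
```

Run:
```python
from pin import *
plan((.568,.129,.125),1.571,1.571)
R=tool()[1];print("up",R.inv().apply([0,0,1]).round(3))
```

```text
t 19.45 pos [ 0.5894 -0.1198  0.2189] q [ 0.02  0.66  0.22  1.3  -0.15  1.59 -1.57] F [ 0.5  0.2 -1.5] w 0.0185
 tip now [ 0.6052 -0.1241  0.1162] axis [-0.082  0.021  0.996]
 TCP goal [0.5678 0.1213 0.2287] rpy [-3.138  0.477  1.571] rotvec [-0.764 -0.065 -1.646] shift now [ -7.71 -22.87   2.18] shift goal frame [ 20.96  -2.2  -11.95]
up [-0.382 -0.002 -0.924]
```

apply_moves(series=[[-1.28, -3.8, 0.3, 0, 0, 0, 1.5], [-1.28, -3.8, 0.3, 0, 0, 0, 1.5], [-1.28, -3.8, 0.3, 0, 0, 0, 1.5], [-1.28, -3.8, 0.3, 0, 0, 0, 1.5], [-1.28, -3.8, 0.3, 0, 0, 0, 1.5], [-1.28, -3.8, 0.3, 0, 0, 0, 1.5], [0, 0, 0, -0.048, -0.004, -0.103, 1.5], [0, 0, 0, -0.048, -0.004, -0.103, 1.5], [0, 0, 0, -0.048, -0.004, -0.103, 1.5], [0, 0, 0, -0.048, -0.004, -0.103, 1.5], [0, 0, 0, -0.048, -0.004, -0.103, 1.5], [0, 0, 0, -0.048, -0.004, -0.103, 1.5]])

```text
t: 20.45
position: [0.5692, 0.1202, 0.2312]
eef_rot: [3.119, 0.421, 0.432]
force: [0.3, -0.5, -1.0]
gripper_width: 0.0179
finger_force: 78.2
```

apply_moves(series=[[0, 0, 0, -0.048, -0.004, -0.103, 1.5], [0, 0, 0, -0.048, -0.004, -0.103, 1.5], [0, 0, 0, -0.048, -0.004, -0.103, 1.5], [0, 0, 0, -0.048, -0.004, -0.103, 1.5], [0, 0, 0, -0.048, -0.004, -0.103, 1.5], [0, 0, 0, -0.048, -0.004, -0.103, 1.5], [0, 0, 0, -0.048, -0.004, -0.103, 1.5], [0, 0, 0, -0.048, -0.004, -0.103, 1.5], [0, 0, 0, -0.048, -0.004, -0.103, 1.5], [0, 0, 0, -0.048, -0.004, -0.103, 1.5], [0, 0, 0, 0, 0, 0, 1.5]])

```text
t: 21.37
position: [0.5678, 0.1213, 0.2315]
eef_rot: [3.14, 0.479, 1.579]
force: [-0.6, -0.4, -1.0]
gripper_width: 0.0184
finger_force: 78.4
```

```bash
python3 -c "
from pin import *
plan((.568,.129,.125),1.571,1.571)"
```

```text
t 21.37 pos [0.5678 0.1213 0.2315] q [-0.44  0.5  -0.17  1.58  0.48  1.38 -0.77] F [-0.6 -0.4 -1. ] w 0.0184
 tip now [0.5685 0.1287 0.1278] axis [-0.005  0.002  1.   ]
 TCP goal [0.5678 0.1213 0.2287] rpy [-3.138  0.477  1.571] rotvec [0.009 0.002 0.007] shift now [ 0.13 -0.01  0.24] shift goal frame [ 0.13 -0.01  0.24]
```

```bash
python3 snap.py wrist w14; python3 snap.py scene s14
python3 - <<'E'
from pin import *
t,a=now();print("tip",t.round(4))
for n,k in(("w14","wrist"),("s14","scene")):
    i=pickle.load(open(f"pics/{n}.pkl","rb"));im=cv2.imread(f"pics/{n}.png");h,s,v=cv2.split(cv2.cvtColor(im,cv2.COLOR_BGR2HSV))
    print(k,"pred tip,shoulder,mid,end",[proj(i,t+a*d).round(1).tolist() for d in(0,.07,.105,.14)],"pred ear hole",proj(i,(.568,.129,.08)).round(1))
    for nm,m in(("orange",(h>3)&(h<17)&(s>190)&(v>100)),("yellow",(h>18)&(h<35)&(s>130)&(v>80)),("grey",(s<45)&(v>110))):
        for c,st,l in blobs(m,40):
            p=proj(i,t+a*.05)
            if np.hypot(c[0]-p[0],c[1]-p[1])<(150 if k=="wrist" else 45):
                print(nm,c,st)
                if nm!="yellow":
                    for y in np.unique(np.linspace(st[1]+1,st[1]+st[3]-2,6).astype(int)):
                        xs=np.nonzero(l[y])[0]; print("   row",y,xs.min() if len(xs) else "",xs.max() if len(xs) else "")
E
```

```text
tip [0.5697 0.1277 0.1276]
wrist pred tip,shoulder,mid,end [[276.6, 135.9], [277.1, 210.1], [277.4, 265.7], [278.0, 343.3]] pred ear hole [273.7  99.8]
orange [272.0, 257.3] [249, 194, 48, 125, 5124]
   row 195 263 279
   row 219 251 292
   row 243 250 293
   row 268 251 294
   row 292 250 295
   row 317 249 296
orange [272.6, 330.9] [248, 324, 50, 18, 511]
   row 325 260 285
   row 328 253 293
   row 331 248 297
   row 334 248 297
   row 337 248 297
   row 340 248 297
yellow [273.2, 98.7] [248, 76, 51, 47, 2116]
yellow [400.2, 123.9] [394, 118, 13, 13, 122]
yellow [149.8, 128.7] [144, 123, 13, 12, 122]
yellow [137.1, 167.3] [106, 138, 64, 54, 1964]
yellow [380.6, 193.9] [376, 176, 11, 37, 61]
grey [271.1, 161.5] [262, 123, 19, 72, 1137]
   row 124 269 273
   row 137 264 278
   row 151 263 279
   row 165 263 279
   row 179 263 280
   row 193 262 280
grey [323.7, 254.9] [294, 228, 82, 82, 2364]
   row 229 300 311
   row 244 295 374
   row 260 298 361
   row 276 301 313
   row 292 304 317
   row 308 304 307
grey [190.1, 260.7] [174, 248, 33, 26, 591]
   row 249 177 197
   row 253 175 1
[... 383 characters left out ...]
289 333 335
grey [370.0, 289.5] [358, 283, 25, 16, 214]
   row 284 360 376
   row 286 359 380
   row 289 361 381
   row 291 360 381
   row 294 363 377
   row 297 361 372
scene pred tip,shoulder,mid,end [[378.9, 208.2], [382.8, 182.5], [384.8, 169.0], [386.9, 155.1]] pred ear hole [377.  224.5]
yellow [343.9, 208.5] [333, 200, 23, 18, 334]
yellow [377.1, 225.2] [369, 219, 17, 13, 153]
grey [383.7, 196.2] [381, 185, 6, 24, 84]
   row 186 383 386
   row 190 383 386
   row 194 382 385
   row 198 382 385
   row 202 382 385
   row 207 382 383
grey [405.6, 219.4] [388, 208, 33, 29, 478]
   row 209 399 414
   row 214 396 419
   row 219 393 418
   row 224 396 420
   row 229 392 410
   row 235 388 390
```

```bash
cat > axis.py <<'E'
import sys
from pin import *
def wline(im):
    h,s,v=cv2.split(cv2.cvtColor(im,cv2.COLOR_BGR2HSV));out=[]
    for c,st,l in blobs((s<45)&(v>110),300):
        if 255<c[0]<290 and 90<c[1]<200:
            for y in range(st[1]+18,st[1]+st[3]-3):
                xs=np.nonzero(l[y])[0];out.append((xs.mean(),y))
            tip=(np.nonzero(l[st[1]+1])[0].mean(),st[1])
    return np.array(out),tip
def sline(im,c0,r0,r1):
    h,s,v=cv2.split(cv2.cvtColor(im,cv2.COLOR_BGR2HSV));out=[]
    for y in range(r0,r1):
        xs=np.arange(c0-8,c0+9);w=v[y,xs].astype(float);w=np.clip(w-60,0,None)
        print(y,v[y,xs].tolist(),h[y,xs].tolist() if y%8==0 else "") if "-v" in sys.argv else 0
        if w.sum()>0: out.append(((xs*w).sum()/w.sum(),y))
    return np.array(out)
E
python3 - <<'E'
import sys;sys.argv.append("-v")
from axis import *
im=cv2.imread("pics/s14.png");sline(im,383,158,216)
E
```

```text
158 [115, 115, 112, 110, 106, 103, 103, 108, 125, 158, 173, 134, 76, 47, 42, 47, 56] 
159 [113, 112, 111, 109, 106, 108, 117, 142, 125, 134, 148, 124, 78, 45, 42, 47, 52] 
160 [99, 99, 98, 98, 96, 103, 118, 154, 145, 144, 139, 109, 70, 46, 41, 43, 47] [12, 14, 13, 14, 12, 13, 9, 10, 9, 5, 150, 120, 120, 100, 120, 120, 110]
161 [85, 85, 86, 85, 86, 92, 100, 139, 148, 143, 120, 81, 56, 49, 44, 42, 42] 
162 [82, 82, 82, 82, 80, 79, 95, 134, 146, 127, 93, 61, 52, 58, 53, 45, 43] 
163 [91, 92, 93, 94, 87, 96, 125, 141, 132, 99, 65, 52, 51, 57, 53, 50, 53] 
164 [141, 142, 148, 151, 138, 135, 143, 134, 104, 71, 54, 52, 50, 51, 52, 55, 78] 
165 [169, 170, 174, 169, 152, 143, 135, 108, 73, 55, 51, 50, 51, 50, 55, 71, 111] 
166 [172, 172, 172, 164, 147, 134, 112, 78, 56, 52, 51, 49, 50, 52, 68, 105, 143] 
167 [171, 171, 169, 157, 139, 119, 86, 58, 50, 51, 50, 50, 50, 60, 93, 132, 164] 
168 [174, 173, 166, 150, 129, 98, 63, 51, 50, 50, 50, 51, 59, 90, 124, 150, 170] [12, 12, 12, 10, 165, 120, 120, 110, 120, 110, 110, 110, 120, 150, 9, 10, 12]
169 [175, 174, 167, 152, 131, 99, 65, 50, 49, 49, 50
[... 3619 characters left out ...]
127, 103, 61, 38, 35, 36, 35, 36, 36] 
208 [35, 36, 36, 36, 35, 37, 53, 101, 114, 85, 46, 36, 36, 37, 35, 36, 35] [150, 165, 150, 0, 150, 0, 150, 0, 165, 0, 0, 0, 150, 0, 150, 150, 0]
209 [35, 36, 36, 36, 36, 36, 42, 69, 75, 55, 38, 36, 36, 35, 36, 37, 37] 
210 [36, 37, 35, 35, 36, 36, 37, 43, 45, 38, 36, 36, 34, 36, 36, 36, 35] 
211 [35, 36, 36, 36, 36, 36, 36, 37, 36, 36, 36, 36, 35, 35, 36, 36, 36] 
212 [36, 36, 36, 36, 35, 37, 35, 36, 36, 36, 36, 36, 35, 36, 36, 35, 36] 
213 [36, 35, 36, 36, 35, 36, 36, 36, 36, 37, 36, 36, 36, 36, 35, 36, 35] 
214 [36, 36, 37, 36, 36, 36, 36, 36, 36, 37, 35, 35, 36, 36, 36, 35, 36] 
215 [36, 36, 36, 36, 36, 36, 35, 35, 36, 36, 36, 36, 36, 35, 36, 36, 35]
```

```bash
cat >> axis.py <<'E'
def solve(sp,wp,zs,wi,si):
    o1,a=ray(si,*sp[0]);_,b=ray(si,*sp[1]);n1=np.cross(a,b);n1/=np.linalg.norm(n1)
    o2,c=ray(wi,*wp[0]);_,d=ray(wi,*wp[1]);n2=np.cross(c,d);n2/=np.linalg.norm(n2)
    return [np.linalg.solve(np.array([n1,n2,[0,0,1]]),[n1@o1,n2@o2,z]) for z in zs]
E
python3 - <<'E'
from axis import *
wi=pickle.load(open("pics/w14.pkl","rb"));si=pickle.load(open("pics/s14.pkl","rb"))
W,wt=wline(cv2.imread("pics/w14.png"));p=np.polyfit(W[:,1],W[:,0],1);print("wrist line",p,wt,len(W))
wp=[(np.polyval(p,y),y) for y in(125,190)]
for X in solve([(382.9,208.5),(384.8,186)],wp,(.08,.125,.195),wi,si): print(X.round(4))
print("tip tri",tri([ray(wi,*wt),ray(si,382.9,209.3)]))
R=tool()[1];print("tool axes",R.as_matrix().round(3).tolist())
E
```

```text
wrist line [8.32579186e-03 2.69774781e+02] (np.float64(271.0), 123) 51
[0.5656 0.1394 0.08  ]
[0.5659 0.1368 0.125 ]
[0.5664 0.1328 0.195 ]
tip tri (array([0.56619382, 0.13641823, 0.12513056]), [np.float64(0.0007324739178302596), np.float64(0.000732473917830197)])
tool axes [[0.003, 1.0, 0.002], [0.887, -0.002, -0.461], [-0.461, 0.003, -0.887]]
```

apply_moves(series=[[0, 0, 0, 0, -0.057, 0, 1.5], [-0.13, 0.18, 0.07, 0, 0, 0, 1.5], [0, 0, 0, 0, 0, 0, 1.5], [0, 0, 0, 0, 0, 0, 1.5]])

```text
t: 21.8
position: [0.5713, 0.1186, 0.2305]
eef_rot: [3.139, 0.536, 1.569]
force: [0.2, -0.8, -0.5]
gripper_width: 0.0182
finger_force: 78.2
```

```bash
cat > meas.py <<'E'
import sys
from axis import *
n=sys.argv[1]
wi=r.camera_info("wrist");w=r.snapshot("wrist")[:,:,::-1].copy();si=r.camera_info("scene");im=r.snapshot("scene")[:,:,::-1].copy()
cv2.imwrite(f"pics/w{n}.png",w);cv2.imwrite(f"pics/s{n}.png",im)
W,wt=wline(w);p=np.polyfit(W[:,1],W[:,0],1);wp=[(np.polyval(p,y),y) for y in(125,190)];print("wrist tip",wt,"slope",p[0].round(4))
h,s,v=cv2.split(cv2.cvtColor(w,cv2.COLOR_BGR2HSV))
for c,st,l in blobs((h>18)&(h<35)&(s>130)&(v>80),800):
    if 230<c[0]<320 and c[1]<140: print("ear w",c,st)
hsv=cv2.cvtColor(im,cv2.COLOR_BGR2HSV);h,s,v=cv2.split(hsv)
g=((s<60)&(v>100)).astype(np.uint8)
rows=[]
for c,st,l in blobs(g,25):
    if 374<c[0]<392 and 175<c[1]<225:
        print("scene shaft",c,st)
        for y in range(st[1]+2,st[1]+st[3]-5):
            xs=np.nonzero(l[y])[0]
            # width-weighted centre by saturation dip
            x0=np.arange(int(xs.mean())-5,int(xs.mean())+6);wt_=np.clip(110-s[y,x0].astype(float),0,None)*(v[y,x0]>85);rows.append(((x0*wt_).sum()/wt_.sum(),y))
rows=np.array(rows);q=np.polyfit(rows[:,1],rows[:,0],1);print("scene line",q,len(rows))
for X in solve([(np.polyval(q,y),y) for y in(186,208)],wp,(.08,.125,.195),wi,si): print(X.round(4))
k=rows[:,1].max()+5;print("tip tri",tri([ray(wi,*wt),ray(si,np.polyval(q,k+.5),k+.5)]))
s=r.get_state();print(s["position"],s["eef_rot"],s["force"],s["t"])
E
python3 meas.py 15
```

```text
wrist tip (np.float64(271.0), 123) slope 0.0103
ear w [268.3, 85.1] [241, 61, 54, 50, 2278]
scene shaft [380.6, 196.9] [378, 186, 7, 23, 97]
scene line [-1.42367451e-01  4.08714447e+02] 16
[0.5692 0.1284 0.08  ]
[0.5695 0.1281 0.125 ]
[0.57   0.1278 0.195 ]
tip tri (array([0.56958369, 0.12844817, 0.12662775]), [np.float64(0.0004056629303378861), np.float64(0.00040566293033785286)])
[0.57117289 0.1184658  0.23074454] [3.13869322 0.53562676 1.56898879] [-1.06132949 -0.44033826 -0.85714886] 21.9
```

apply_moves(series=[[0, -0.16, 0, 0, 0, 0, 1.5], [0.97, 0, 1.63, 0, 0, 0, 1.5], [0.77, 0, 1.29, 0, 0, 0, 1.5], [0, 0, 0, 0, 0, 0, 1.5], [0, 0, 0, 0, 0, 0, 1.5]])

```text
t: 22.32
position: [0.569, 0.1187, 0.1966]
eef_rot: [3.141, 0.537, 1.572]
force: [0.2, 0.2, 0.3]
gripper_width: 0.0182
finger_force: 78.2
```

```bash
python3 meas.py 16
python3 - <<'E'
from h import *
i=r.camera_info("wrist");im=cv2.imread("pics/w16.png");h,s,v=cv2.split(cv2.cvtColor(im,cv2.COLOR_BGR2HSV))
m=((h>18)&(h<35)&(s>130)&(v>80))
for c,st,l in blobs(m,800):
    if c[1]<140:
        for y in range(st[1]+1,st[1]+st[3],4):
            xs=np.nonzero(l[y])[0];print(y,xs.min(),xs.max(),end="; ")
        print(onz(i,*c,.08))
E
```

```text
wrist tip (np.float64(271.5), 123) slope 0.0077
ear w [272.1, 112.8] [242, 87, 59, 50, 2133]
scene shaft [381.1, 179.2] [376, 172, 16, 15, 57]
scene shaft [379.3, 208.2] [376, 198, 7, 23, 97]
scene line [-2.31994141e-02  3.84027115e+02] 24
[0.567  0.1331 0.08  ]
[0.5673 0.1283 0.125 ]
[0.5679 0.121  0.195 ]
tip tri (array([0.5678824 , 0.1308643 , 0.09340719]), [np.float64(0.0013521566751447172), np.float64(0.0013521566751447884)])
[0.56972319 0.11913128 0.19760664] [3.13800611 0.53578849 1.57038231] [ 0.41482404  0.030339   -0.71584864] 22.4167
88 298 300; 92 242 300; 96 243 300; 100 243 300; 104 243 300; 108 244 300; 112 244 299; 116 245 299; 120 245 299; 124 246 299; 128 246 299; 132 246 298; 136 247 262; [0.56885917 0.12824603 0.08      ]
```

Run:
```python
from axis import *
wi=r.camera_info("wrist");si=r.camera_info("scene");w=cv2.imread("pics/w16.png");im=cv2.imread("pics/s16.png")
W,wt=wline(w);p=np.polyfit(W[:,1],W[:,0],1);wp=[(np.polyval(p,y),y) for y in(125,190)]
h,s,v=cv2.split(cv2.cvtColor(im,cv2.COLOR_BGR2HSV));rows=[]
for y in range(200,216):
    x0=np.arange(373,387);k=np.clip(v[y,x0].astype(float)-60,0,None)*(s[y,x0]<70);rows.append(((x0*k).sum()/k.sum(),y))
rows=np.array(rows);print(rows[:,0].round(1));q=np.polyfit(rows[:,1],rows[:,0],1)
for X in solve([(np.polyval(q,y),y) for y in(200,218)],wp,(.08,.09,.15),wi,si): print(X.round(4))
m=(h>18)&(h<35)&(s>130)&(v>80)
for c,st,l in blobs(m,60):
    if 360<c[0]<395 and 210<c[1]<240: print(c,st,onz(si,*c,.08))
print(proj(si,(.568,.129,.08)))
```

```text
[380.4 380.2 379.9 379.8 379.7 379.7 379.5 379.3 379.1 378.9 378.8 378.8
 378.7 378.5 378.3 378.2]
[0.568  0.1284 0.08  ]
[0.5681 0.1284 0.09  ]
[0.5684 0.128  0.15  ]
[377.0, 225.3] [369, 219, 17, 13, 151] [0.57119432 0.12946511 0.08      ]
[377.04981473 224.54184393]
```

apply_moves(series=[[0.25, 0, 0.43, 0, 0, 0, 1.5], [0.35, 0, 0.6, 0, 0, 0, 1.5], [0.35, 0, 0.6, 0, 0, 0, 1.5], [0.35, 0, 0.6, 0, 0, 0, 1.5], [0, 0, 0, 0, 0, 0, 1.5]])

```text
t: 22.83
position: [0.5687, 0.1186, 0.1691]
eef_rot: [-3.142, 0.537, 1.573]
force: [0.3, 1.2, -1.8]
gripper_width: 0.0182
finger_force: 78.2
```

apply_moves(series=[[0.41, 0, 0.69, 0, 0, 0, 1.5], [0.41, 0, 0.69, 0, 0, 0, 1.5], [0.41, 0, 0.69, 0, 0, 0, 1.5], [0.41, 0, 0.69, 0, 0, 0, 1.5], [0, 0, 0, 0, 0, 0, 1.5]])

```text
t: 23.25
position: [0.5689, 0.1188, 0.1368]
eef_rot: [3.141, 0.537, 1.573]
force: [-0.2, 0.8, -0.9]
gripper_width: 0.0185
finger_force: 78.4
```

apply_moves(series=[[0.36, 0, 0.6, 0, 0, 0, 1.5], [0.36, 0, 0.6, 0, 0, 0, 1.5], [0, 0, 0, 0, 0, 0, 1.5]])

```text
t: 23.5
position: [0.569, 0.1187, 0.1234]
eef_rot: [3.141, 0.537, 1.572]
force: [-0.2, 1.1, -1.1]
gripper_width: 0.0183
finger_force: 78.5
```

apply_moves(series=[[0.15, 0, 0.26, 0, 0, 0, 1.5], [0.1, 0, 0.17, 0, 0, 0, 1.5], [0, 0, 0, 0, 0, 0, 1.5]])

```text
t: 23.75
position: [0.5694, 0.1188, 0.1195]
eef_rot: [3.14, 0.537, 1.571]
force: [-0.9, -0.1, -0.8]
gripper_width: 0.0182
finger_force: 78.5
```

apply_moves(series=[[0.1, 0, 0.17, 0, 0, 0, 1.5], [0, 0, 0, 0, 0, 0, 1.5]])

```text
t: 23.92
position: [0.5695, 0.1188, 0.1177]
eef_rot: [3.139, 0.536, 1.571]
force: [0.3, -0.6, -0.0]
gripper_width: 0.0183
finger_force: 78.5
```

apply_moves(series=[[0.1, 0, 0.17, 0, 0, 0, 1.5], [0, 0, 0, 0, 0, 0, 1.5]])

```text
t: 24.08
position: [0.5694, 0.1188, 0.1156]
eef_rot: [3.139, 0.536, 1.571]
force: [0.7, 0.2, 0.2]
gripper_width: 0.0181
finger_force: 78.5
```

apply_moves(series=[[0.08, 0, 0.13, 0, 0, 0, 1.5], [0, 0, 0, 0, 0, 0, 1.5]])

```text
t: 24.25
position: [0.5699, 0.1189, 0.1152]
eef_rot: [3.138, 0.537, 1.571]
force: [-0.5, -0.2, 5.8]
gripper_width: 0.0181
finger_force: 79.5
```

apply_moves(series=[[0.08, 0, 0.13, 0, 0, 0, 1.5], [0, 0, 0, 0, 0, 0, 1.5]])

```text
t: 24.42
position: [0.5705, 0.1189, 0.115]
eef_rot: [3.136, 0.537, 1.57]
force: [-1.9, 0.4, 16.4]
gripper_width: 0.0181
finger_force: 80.7
```

Run:
```python
from axis import *
wi=r.camera_info("wrist");im=r.snapshot("wrist")[:,:,::-1].copy();cv2.imwrite("pics/w20.png",im)
h,s,v=cv2.split(cv2.cvtColor(im,cv2.COLOR_BGR2HSV))
for nm,m in(("or",(h>3)&(h<17)&(s>190)&(v>100)),("ye",(h>18)&(h<35)&(s>130)&(v>80)),("grey",(s<45)&(v>110))):
    for c,st,l in blobs(m,60):
        if 220<c[0]<330: print(nm,c,st)
```

```text
or [273.5, 277.1] [249, 222, 48, 97, 3259]
or [272.8, 331.2] [248, 324, 50, 21, 504]
ye [299.6, 222.5] [292, 218, 15, 9, 100]
ye [272.7, 344.4] [248, 334, 50, 22, 794]
grey [259.0, 113.2] [122, 0, 282, 226, 39297]
grey [237.1, 282.3] [225, 259, 23, 51, 622]
grey [307.5, 282.1] [298, 259, 22, 51, 606]
```

apply_moves(series=[[-0.08, 0, -0.13, 0, 0, 0, 1.5], [0, 0, 0, 0, 0, 0, 2.2], [0, 0, 0, 0, 0, 0, 3.0], [0, 0, 0, 0, 0, 0, 4.5], [0, 0, 0, 0, 0, 0, 4.5], [0, 0, 0, 0, 0, 0, 4.5], [-0.5, 0, -0.86, 0, 0, 0, 4.5], [-1.0, 0, -1.72, 0, 0, 0, 4.5], [-1.5, 0, -2.58, 0, 0, 0, 4.5], [-2.0, 0, -3.44, 0, 0, 0, 4.5], [-2.0, 0, -3.44, 0, 0, 0, 4.5], [0, 0, 0, 0, 0, 0, 4.5]])

```text
t: 25.47
position: [0.5718, 0.1216, 0.2619]
eef_rot: [3.127, 0.531, 1.565]
force: [0.0, 1.5, 0.3]
gripper_width: 0.0449
finger_force: 0.0
```

Run:
```python
from axis import *
si=r.camera_info("scene");im=r.snapshot("scene")[:,:,::-1].copy();cv2.imwrite("pics/s21.png",im);wi=r.camera_info("wrist");w=r.snapshot("wrist")[:,:,::-1].copy();cv2.imwrite("pics/w21.png",w)
f=np.array([.568,.1288,.08])
for k,i,x in(("scene",si,im),("wrist",wi,w)):
    print(k,"pred shoulder,end",proj(i,f).round(1),proj(i,f+[0,0,.07]).round(1))
    h,s,v=cv2.split(cv2.cvtColor(x,cv2.COLOR_BGR2HSV))
    for nm,m in(("or",(h>3)&(h<17)&(s>200)&(v>100)),("ye",(h>18)&(h<35)&(s>130)&(v>80)),("grey",(s<45)&(v>110))):
        for c,st,l in blobs(m,40):
            if np.hypot(*(np.array(c)-proj(i,f+[0,0,.035])))<(40 if k=="scene" else 110): print(nm,c,st)
s=r.get_state();print(s["position"],s["force"],s["t"])
```

```text
scene pred shoulder,end [377.  224.5] [380.7 199.9]
ye [344.0, 208.5] [333, 200, 23, 18, 334]
ye [376.6, 227.2] [369, 220, 17, 13, 103]
grey [406.3, 220.1] [388, 208, 32, 34, 526]
wrist pred shoulder,end [267.8  72.8] [267.8 123.2]
or [268.7, 87.7] [255, 64, 29, 50, 1077]
or [269.1, 114.4] [254, 109, 31, 17, 114]
ye [268.7, 66.7] [243, 48, 50, 48, 1448]
ye [269.1, 125.2] [255, 113, 29, 25, 541]
grey [264.5, 20.5] [198, 0, 134, 50, 4456]
[0.56989809 0.12075372 0.25593464] [-0.41607395 -0.02473534 -0.20343509] 25.5667
```

```bash
python3 -c "
from bench import r
print(r.close_job())"
```

```text
the job is handed in; nothing more can be done
None
```

The job is handed in at about 25.6 s of the 64 s. The driver is aligned to within about 0.5 mm, the pin was parked in the V rest and let go, and it was then seated with its handle down on the ear and released. That it sits flush comes from contact force, the measured travel and image measurements, because all ten picture views were already used. I touched none of the four bystanders knowingly, but did not check their final positions.

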